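Tip out the scrap tote and pack it for the next job

TASK

Tip the tote over the stop rail of its stand until it lies on its side on the sloping apron and all the steel offcuts slide down into the scrap tray, then bring it back upright on the shelf of the stand, up against the stop rail. Pack the empty tote for the next job: lay all the steel plates side by side flat on its floor, lay the plywood separator flat on the plates with its batten up, then set all the bearings flat on the separator beside the batten. Leave the screwdriver and the marker alone.

Things in the scene. Friction and masses are not known exactly. Their poses are not given: they have to be found in the camera images.
- stand_shelf (a point): green steel stand bolted to the bench; this point is the middle of its flat shelf (252 x 165 mm), which is 85 mm above the bench and on which the tote stands; x runs along the stop rail, y points towards the stop rail, the apron and the scrap tray, z up.. It does not move
- stand_stop (a point): middle of the top of the stand's fixed stop rail, a steel edge (top rounded, 4 mm radius) along x that stands 22 mm above the shelf, its face towards the tote 75 mm from the middle of the shelf; axes as those of the shelf. The tote rolls over this edge
- stand_apron (a point): middle of the steel apron, which slopes down at 40 degrees for 94 mm from the stop rail to end 45 mm above the floor of the scrap tray; axes as those of the shelf. Lying on it on its side the tote is turned 130 degrees (2.27 rad) from upright, its +y wall on the apron and its rim against two rest arms that rise 112 mm square to the apron at its two ends, and stays there by itself when let go
- tray_floor (a point): fixed steel scrap tray at the foot of the apron, 309 (x) x 217 (y) mm inside, walls 55 mm high (30 mm under the apron); the point is the middle of its floor, axes as those of the shelf 
- tote_floor (a point): loose blue plastic tote, outside 242 (x) x 150 (y) x 66 mm high, inside 232 x 140 x 60 mm deep (walls 5, floor 6), 0.4 to 0.6 kg empty; the point is the middle of its inner floor, 6 mm above its underside; x along its long side, y towards the wall that stands within 2 mm of the stop rail at the start, z up when upright. It stands loose on the shelf; a rim flange 14 mm wide juts out at both ends
- tote_bar (a point): middle of the tote's tipping bar: a black rubber sleeve, 16 mm thick and 128 mm long, that turns freely on a rod along the tote's x between two brackets; its axis is 42 mm clear of the outside of the tote's -y wall and 18 mm below the rim, 117 mm to -y of and 42 mm above the point tote_floor. Pinched across with vertical fingers it turns in the brackets while the tote swings over the stop
- tote_edge (a point): point on the outside of the tote's +y wall, 20 mm above its underside, in the middle of its length; just above it (24 to 29 mm above the underside) a ledge juts out 12 mm, 220 mm long, and hooks over the stop rail, so that the tote turns about the rail both ways; axes those of the tote
- separator_grip (a point): plywood separator, a board 212 (x) x 128 (y) x 8 mm, 0.16 kg, lying flat on the bench, with a batten 18 (x) x 108 (y) x 14 mm high on top across its middle as a grip; the point is the centre of the batten, 15 mm above the underside of the board; z up
- plate_1_c (a point): flat steel plate 122 x 40 x 10 mm, 0.30 kg, lying flat on the bench; the point is its centre (5 mm above its underside), x across the 40 mm width, y along the 122 mm length, z up. Some starts have only two of the three plates
- plate_2_c (a point): flat steel plate 122 x 40 x 10 mm, 0.30 kg, lying flat on the bench; the point is its centre (5 mm above its underside), x across the 40 mm width, y along the 122 mm length, z up. Some starts have only two of the three plates
- plate_3_c (a point): flat steel plate 122 x 40 x 10 mm, 0.30 kg, lying flat on the bench; the point is its centre (5 mm above its underside), x across the 40 mm width, y along the 122 mm length, z up. Some starts have only two of the three plates
- bearing_1_c (a point): ball bearing, 52 mm across, 15 mm thick, 0.13 kg, lying flat; the point is its centre (7.5 mm above its underside), z is its axis. Some starts have only one of the two bearings
- bearing_2_c (a point): ball bearing, 52 mm across, 15 mm thick, 0.13 kg, lying flat; the point is its centre (7.5 mm above its underside), z is its axis. Some starts have only one of the two bearings
- tube_piece_c (a point): square tube, rusty, 60 x 70 (y) x 60 mm, 0.28 kg. Steel offcut for scrap, lying in the tote at the start; the point is its centre. Two to four of the four offcuts are there
- angle_piece_1_c (a point): angle iron, 75 (x) x 40 x 40 mm, 5 mm thick, 0.18 kg. Steel offcut for scrap, lying in the tote at the start; the point is its centre. Two to four of the four offcuts are there
- angle_piece_2_c (a point): angle iron, 75 (x) x 40 x 40 mm, 5 mm thick, 0.18 kg. Steel offcut for scrap, lying in the tote at the start; the point is its centre. Two to four of the four offcuts are there
- long_bolt_c (a point): rusty bolt with nut, 93 (y) x 21 x 18 mm, 0.10 kg. Steel offcut for scrap, lying in the tote at the start; the point is its centre. Two to four of the four offcuts are there
- screwdriver: bystander: yellow-handled screwdriver lying on the bench, 27 x 170 x 25 mm; origin at its underside
- marker: bystander: marker pen lying on the bench near the robot, 16 x 120 x 17 mm; origin at its underside
Mind the look-alikes: they are no part of the job. Leave any blue or purple look-alike of the part that bears plate_1_c alone.

How it is judged:
By the outcome, as a careful person would: the job done as asked, in the order asked, and still so for the second after the job is handed in, with the robot touching nothing.
Of tube_piece, angle_piece_1, angle_piece_2, long_bolt only 2 to 4 are there at a start; the rules pass over those that are not, and their reading is None.
Of plate_1, plate_2, plate_3 only 2 to 3 are there at a start; the rules pass over those that are not, and their reading is None.
Of bearing_1, bearing_2 only 1 to 2 are there at a start; the rules pass over those that are not, and their reading is None.
At some moment in a run one of plate_1, plate_2, plate_3, bearing_1, bearing_2, separator may be knocked a few centimetres aside while the robot is not near it.
Once in a run the grip may slacken for a moment while it holds something.
It also fails if it takes over 208 s, if anything falls off the work surface, if the arm or the gripper's body presses on something with over 40 N, if the wrist force passes 120 N, or if a joint passes its speed limit or range.

ROBOT

A 6-joint arm with a two-finger parallel gripper is mounted at the origin on the work surface; the furniture and walls round the work are solid. World frame = base frame: x ahead of the robot, y to its left, z up, the work surface at z = 0. Lengths are in m, angles in rad, forces in N, time in s.
With the tool pointing down it reaches from about 0.35 to 0.85 m from the base axis. Payload 8.1 kg.
Tool frame: the origin (TCP) lies between the finger pads; the fingertips stand 8 mm ahead of it and the grasp point (between the pads) lies 11 mm behind it; z points along the fingers, y is the direction in which the jaws open and shut (so a half turn about z gives the same grasp; the last joint's range is limited). The gripper opens to 93 mm and grips with 3 to 60 N. Pads are 15 mm wide; open, the fingers measure 128 mm over their backs; the gripper's body (75 mm by 188 mm) begins 65 mm behind the grasp point.
Start: joints at [1.156, 0.13, 1.488, -0, 1.523, -0.085], TCP at [0.194, 0.568, 0.227] pointing down, gripper open.
Joint ranges: [-2.96, 2.96], [-0.89, 2.26], [0.02, 2.5], [-1.34, 4.48], [0, 2.73], [-2.66, 2.66]. Speed limits (rad/s): [2.39, 2.39, 2.79, 3.14, 3.14, 3.14].

INTERFACE

Orientations are given as a rotation vector (axis times angle).
In Python, from plant import robot, optics, ticket gives the robot as it stands.
- The arm moves only by the shell command python3 -m pendant 'ROWS' [OPENING] [FORCE]. ROWS is JSON, a list of rows, each a list of 4 numbers: the shift along the tool's x, y, z in m, then the turn about the tool's z in degrees. A call has 1 to 8 rows; each row shifts and turns the commanded pose from where the row before left it, along the tool's axes as they then stand; what a row does not reach is not made up. A row lasts 1/12 s, in which the tool goes at most 41.7 mm and 7.16 degrees, less where a joint would pass 70% of its speed; a pose out of reach is approached as far as the arm can. A call is refused whole if a number of a shift passes 0.0417 or a number of a turn 7.16, either way. A call with a gripper value outside its range is refused whole. OPENING is the finger opening in m, from 0 to 0.093, set as the call begins (- or left out, the last holds). The fingers move at their own pace and stop on an object; FORCE is the grip in N (left out, the last holds). Time passes only in rows, so rows that do not move let the fingers close. It gives the time, the measured TCP pose, the force and the opening at its end, in the units of the state.
- robot.get_state(): the state, without advancing time (a new reading comes with each control period).
- optics.camera(name): name is "scene" or "side" or "wrist"; returns a dict with "pixels" (420x560x3 uint8, red, green, blue), "fx", "fy", "cx", "cy" (pixels), "world_to_cam" (4x4, takes a point from world to camera coordinates). Camera axes: x right, y up, looking along -z (the intrinsics and any distortion apply to the point x, -y, -z); pixel columns grow to the right and rows downward; lengths in m; the calibration is good to about 2 mm. A picture is of the moment at which its call begins. There is no depth.
- ticket.close_job(): hands the job in, once; it reports no verdict.
The state is a dict: "time": time; "q": joint angles; "qvel": joint speeds; "joint_torque": joint torques, N m; "position": TCP position; "tcp_rot": TCP orientation; "wrist_force": force on the tool from outside, world axes, zero at the start; "ft_torque": the same for the moment, N m; "opening": finger opening in m.
Only numpy, scipy, OpenCV 4.12 (cv2) and the standard library are available. Lean on these libraries where they do the work, as an engineer would, in place of code of your own. Each camera call takes 0.05 s, during which the arm holds its last target.

## Working session

There is one attempt and no reset: what is moved stays moved. The work goes in short steps, Python scripts to look and compute and a shell command to move; the robot and the scene stay as the last step left them, time stands still between calls to the robot, and variables do not carry over. Pictures are saved under pics/ and viewed, and the job is handed in when it is done.

```bash
ls -la; mkdir -p pics
cat > h.py <<'E'
import numpy as np, cv2
from plant import robot, optics, ticket
def snap(name,fn=None):
    d=optics.camera(name); im=cv2.cvtColor(np.asarray(d["pixels"]),cv2.COLOR_RGB2BGR)
    if fn: cv2.imwrite("pics/"+fn,im)
    return d,im
E
python3 - <<'E'
from h import *
s=robot.get_state()
print(s)
for n in ["scene","side","wrist"]:
    d,im=snap(n,n+"0.png")
    print(n,{k:(v if k!="world_to_cam" else np.round(v,4)) for k,v in d.items() if k!="pixels"})
E
```

```text
total 12
drwxr-xr-x  3 agent agent 4096 Dec  7 06:03 .
drwxr-xr-x 23 root  root  4096 Dec  7 06:03 ..
drwxr-xr-x  2 agent agent 4096 Dec  7 06:03 pics
{'time': 0.0, 'q': array([ 1.15559169e+00,  1.31148789e-01,  1.48929465e+00,  3.05102317e-05,
        1.52297076e+00, -8.53883893e-02]), 'qvel': array([-0.00023754, -0.00054862, -0.00176641, -0.00021813, -0.00261712,
        0.00130618]), 'joint_torque': array([ 1.77310616e-03, -5.59856915e+01, -4.91749942e+01,  7.67496089e-02,
        3.56750528e-02, -1.56266683e-04]), 'position': array([0.19405962, 0.56716734, 0.22558638]), 'tcp_rot': array([-5.15652390e-01, -3.09849629e+00,  2.75983529e-03]), 'wrist_force': array([ 0.43716694, -0.35552987,  0.01278426]), 'ft_torque': array([-0.02675821, -0.05500116, -0.00510906]), 'opening': 0.09291250743325735}
scene {'fx': 427.87487823957457, 'fy': 427.87487823957457, 'cx': 271.0594360934825, 'cy': 210.57798261124083, 'world_to_cam': array([[ 0.5051, -0.8627, -0.0262, -0.2867],
       [ 0.3711,  0.1897,  0.909 , -0.2824],
       [-0.7792, -0.4688,  0.416 , -1.0518],
       [ 0.    ,  0.    ,  0.    ,  1.    ]])}
side {'fx': 416.28926272607214, 'fy': 416.28926272607214, 'cx': 284.05821736624495, 'cy': 204.03877959376527, 'world_to_cam': array([[ 0.9845, -0.1754, -0.0048, -0.4889],
       [ 0.1211,  0.6596,  0.7418, -0.1092],
       [-0.1269, -0.7309,  0.6706, -1.51  ],
       [ 0.    ,  0.    ,  0.    ,  1.    ]])}
wrist {'fx': 315.52919319066564, 'fy': 315.52919319066564, 'cx': 284.0131919802524, 'cy': 211.99827645869925, 'world_to_cam': array([[ 3.234e-01,  9.463e-01, -8.000e-04, -5.979e-01],
       [-9.117e-01,  3.114e-01, -2.680e-01,  3.140e-02],
       [-2.534e-01,  8.740e-02,  9.634e-01, -3.900e-01],
       [ 0.000e+00,  0.000e+00,  0.000e+00,  1.000e+00]])}
```

View pics/scene0.png

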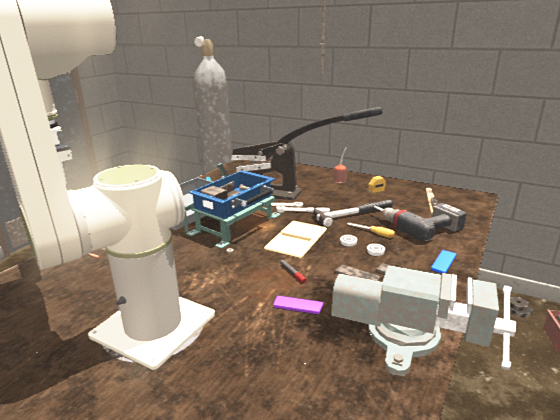

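View pics/side0.png

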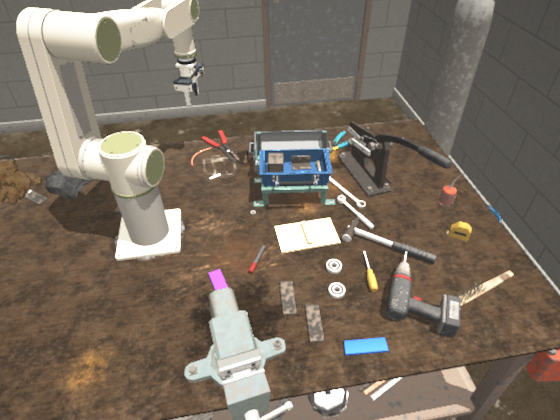

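View pics/wrist0.png

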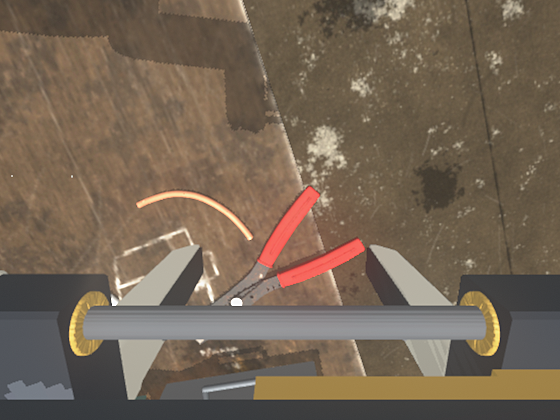

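```bash
cat >> h.py <<'E'
def ray(d,px):
    T=np.asarray(d["world_to_cam"]);R=T[:3,:3];t=T[:3,3]
    c=-R.T@t
    v=R.T@np.array([(px[0]-d["cx"])/d["fx"],-(px[1]-d["cy"])/d["fy"],-1.0])
    return c,v
def onz(d,px,z):
    c,v=ray(d,px); return c+v*(z-c[2])/v[2]
def proj(d,p):
    T=np.asarray(d["world_to_cam"]); q=T[:3,:3]@np.asarray(p)+T[:3,3]
    return np.array([d["cx"]+d["fx"]*q[0]/-q[2], d["cy"]-d["fy"]*q[1]/-q[2]])
def crop(im,x0,y0,x1,y1,fn,k=None):
    k=k or min(800/(x1-x0),600/(y1-y0))
    cv2.imwrite("pics/"+fn,cv2.resize(im[y0:y1,x0:x1],None,fx=k,fy=k,interpolation=cv2.INTER_CUBIC))
def tri(d1,p1,d2,p2):
    c1,v1=ray(d1,p1);c2,v2=ray(d2,p2);v1=v1/np.linalg.norm(v1);v2=v2/np.linalg.norm(v2)
    A=np.stack([v1,-v2],1);s=np.linalg.lstsq(A,c2-c1,rcond=None)[0]
    a=c1+v1*s[0];b=c2+v2*s[1];return (a+b)/2,np.linalg.norm(a-b)
E
python3 - <<'E'
from h import *
im=cv2.imread("pics/side0.png"); crop(im,235,115,355,205,"c1.png"); crop(im,200,205,400,355,"c2.png")
im=cv2.imread("pics/scene0.png"); crop(im,170,150,300,247,"c3.png"); crop(im,220,215,420,365,"c4.png")
E
```

```text
(no output)
```

View pics/c1.png

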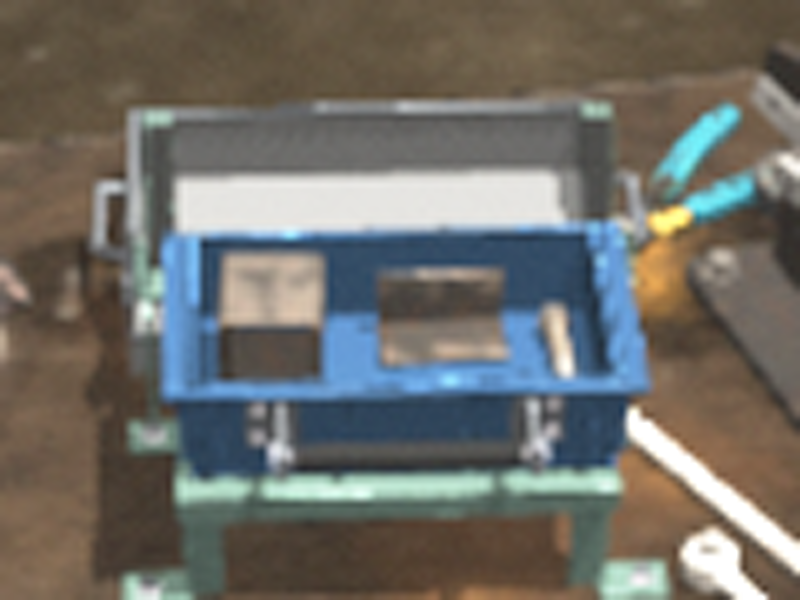

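View pics/c2.png

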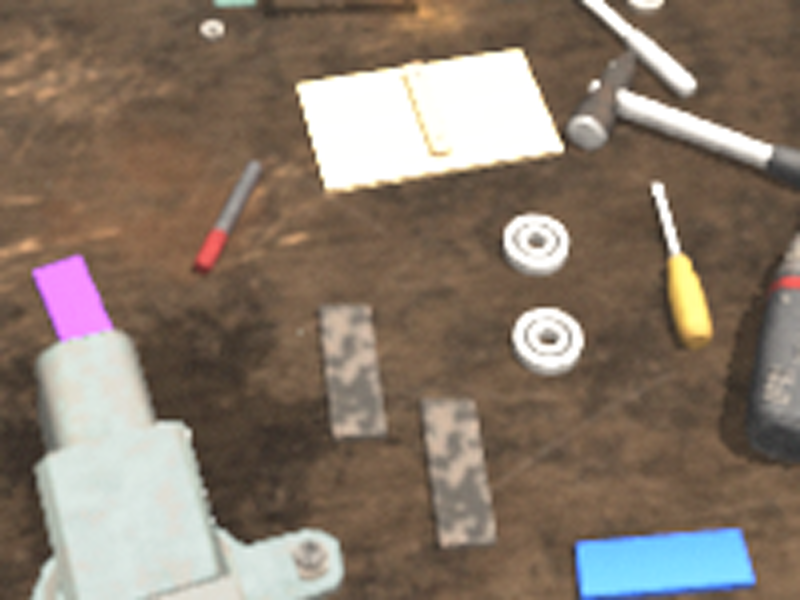

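View pics/c3.png

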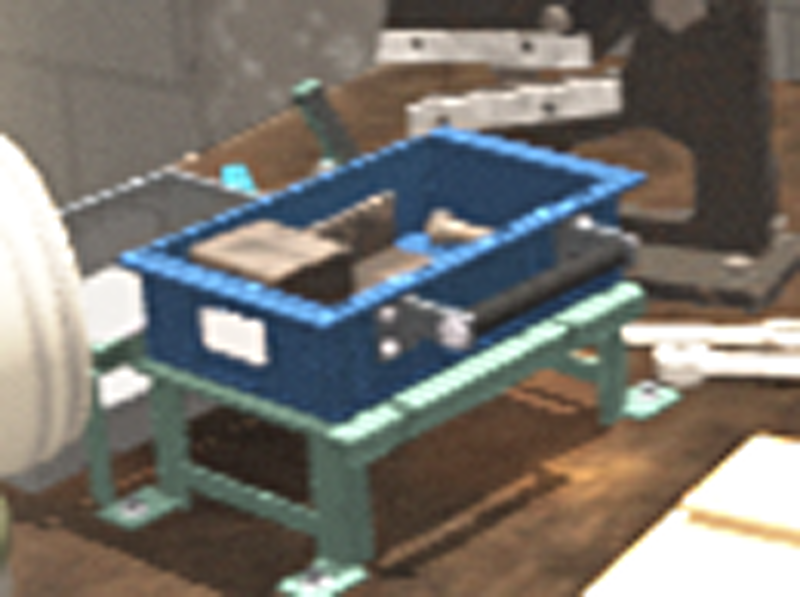

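View pics/c4.png

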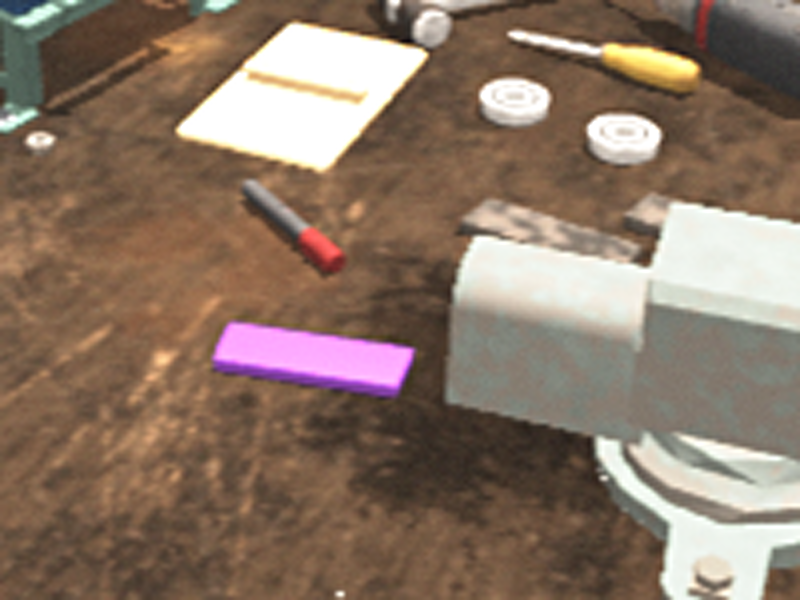

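Run:
```python
from h import *
np.set_printoptions(precision=4,suppress=True)
ds,_=snap("side");dc,_=snap("scene")
S1=lambda x,y:(235+x/6.667,115+y/6.667)
S2=lambda x,y:(200+x/4,205+y/4)
C3=lambda x,y:(170+x/6.154,150+y/6.154)
C4=lambda x,y:(220+x/4,215+y/4)
for nm,p in dict(nl=(165,395),nr=(645,393),fr=(620,225),fl=(165,235)).items(): print(nm,onz(ds,S1(*p),.151))
for nm,p in dict(nl=(325,322),nr=(645,178),fr=(440,132),fl=(125,258)).items(): print(nm,onz(dc,C3(*p),.151))
print("tri rim nl",tri(ds,S1(165,395),dc,C3(325,322)),"nr",tri(ds,S1(645,393),dc,C3(645,178)))
print("bar",tri(ds,S1(285,455),dc,C3(465,322)),tri(ds,S1(535,455),dc,C3(622,240)))
print("stand shelf near corners", [onz(ds,S1(*p),.085) for p in [(178,475),(620,470)]],[onz(dc,C3(*p),.085) for p in [(330,435),(645,295)]])
print("sep corners",[onz(ds,S2(*p),.008) for p in [(297,85),(520,48),(563,150),(328,190)]])
print("batten s",[onz(ds,S2(*p),.022) for p in [(413,68),(441,150)]])
print("batten c",[onz(dc,C4(*p),.022) for p in [(250,75),(365,95)]])
print("tri",tri(ds,S2(427,109),dc,C4(307,85)))
for nm,p in dict(b1=(536,240),b2=(548,336)).items(): print(nm,onz(ds,S2(*p),.015))
for nm,p in dict(b1=(514,96),b2=(624,132)).items(): print(nm,onz(dc,C4(*p),.015))
print("p1",[onz(ds,S2(*p),.01) for p in [(319,308),(368,305),(385,435),(335,438)]])
print("p2",[onz(ds,S2(*p),.01) for p in [(422,400),(473,397),(496,543),(440,547)]])
print("purple",[onz(ds,S2(*p),.01) for p in [(35,270),(80,256)]])
```

```text
nl [0.4219 0.0836 0.151 ]
nr [0.6812 0.0376 0.151 ]
fr [0.7084 0.1964 0.151 ]
fl [0.4421 0.2353 0.151 ]
nl [0.4181 0.0849 0.151 ]
nr [0.6753 0.0428 0.151 ]
fr [0.6895 0.1964 0.151 ]
fl [0.4399 0.2361 0.151 ]
tri rim nl (array([0.4222, 0.0878, 0.1484]), np.float64(0.001032970619550193)) nr (array([0.6837, 0.0466, 0.146 ]), np.float64(0.0035981476539774346))
bar (array([0.4812, 0.041 , 0.1347]), np.float64(0.0010555094382678173)) (array([0.6158, 0.0216, 0.1341]), np.float64(0.0070033365520695895))
stand shelf near corners [array([0.4277, 0.0936, 0.085 ]), array([0.6754, 0.0525, 0.085 ])] [array([0.4194, 0.0886, 0.085 ]), array([0.6581, 0.0347, 0.085 ])]
sep corners [array([ 0.4513, -0.0496,  0.008 ]), array([ 0.6646, -0.0391,  0.008 ]), array([ 0.6687, -0.1713,  0.008 ]), array([ 0.4574, -0.18  ,  0.008 ])]
batten s [array([ 0.5571, -0.0609,  0.022 ]), array([ 0.5598, -0.1645,  0.022 ])]
batten c [array([ 0.5324, -0.0655,  0.022 ]), array([ 0.545 , -0.1653,  0.022 ])]
tri (array([ 0.5614, -0.1032,  0.009 ]), np.float64(0.0020075550487940585))
b1 [ 0.6166 -0.2709  0.015 ]
b2 [ 0.6004 -0.3663  0.015 ]
b1 [ 0.6112 -0.2679  0.015 ]
b2 [ 0.5953 -0.3648  0.015 ]
p1 [array([ 0.4285, -0.3036,  0.01  ]), array([ 0.4678, -0.3077,  0.01  ]), array([ 0.4575, -0.4284,  0.01  ]), array([ 0.4201, -0.4243,  0.01  ])]
p2 [array([ 0.4913, -0.4032,  0.01  ]), array([ 0.5302, -0.4075,  0.01  ]), array([ 0.5176, -0.5293,  0.01  ]), array([ 0.4778, -0.5252,  0.01  ])]
purple [array([ 0.2058, -0.2239,  0.01  ]), array([ 0.2431, -0.2159,  0.01  ])]
```

```bash
cat >> h.py <<'E'
from scipy.spatial.transform import Rotation as Ro
np.set_printoptions(precision=4,suppress=True)
def tool():
    s=robot.get_state(); return np.array(s["position"]),Ro.from_rotvec(s["tcp_rot"]).as_matrix(),s
def jaw():
    p,R,s=tool(); return np.degrees(np.arctan2(R[1,1],R[0,1]))
def go(target,jawdeg=None):
    p,R,s=tool(); d=R.T@(np.asarray(target)-p)
    print("t %.2f pos"%s["time"],p,"jaw %.2f"%jaw(),"open %.4f"%s["opening"],"F",np.round(s["wrist_force"],1))
    print("tool shift mm",np.round(d*1000,1),"rows>=%.1f"%(np.abs(d).max()/.0417), end=" ")
    if jawdeg is not None:
        e=(jaw()-jawdeg+90)%180-90; print("turn deg %.2f"%e, "q6 %.2f"%s["q"][5])
E
python3 - <<'E'
from h import *
p,R,s=tool(); d=snap("wrist")[0]; T=np.asarray(d["world_to_cam"]); C=T[:3,:3];c=-C.T@T[:3,3]
print("cam pos in tool",R.T@(c-p),"axis",R.T@(-C[2]),"right",R.T@C[0],"up",R.T@C[1])
print(R)
th=np.radians(80.8)
go([.54,.0,.36],80.8)
E
```

```text
cam pos in tool [ 0.0745 -0.0016 -0.158 ] axis [-0.2681  0.001   0.9634] right [ 0.0005  1.     -0.0009] up [ 0.9634 -0.0002  0.2681]
[[-0.9461  0.3238 -0.0004]
 [ 0.3238  0.9461 -0.0008]
 [ 0.0001 -0.0009 -1.    ]]
t 0.30 pos [0.1942 0.5675 0.2263] jaw 71.10 open 0.0928 F [ 0.2  0.8 -0.4]
tool shift mm [-510.9 -425.  -133.5] rows>=12.3 turn deg -9.70 q6 -0.09
```

```bash
python3 -m pendant '[[-0.039,-0.0327,-0.0334,0],[-0.039,-0.0327,-0.0334,0],[-0.039,-0.0327,-0.0334,0],[-0.039,-0.0327,-0.0334,0],[-0.039,-0.0327,0,0],[-0.039,-0.0327,0,0],[-0.039,-0.0327,0,0],[-0.039,-0.0327,0,0]]' 0.03 40
python3 -m pendant '[[-0.039,-0.0327,0,0],[-0.039,-0.0327,0,0],[-0.039,-0.0327,0,0],[-0.039,-0.0327,0,0],[-0.039,-0.0327,0,0],[0,0,0,-4.85],[0,0,0,-4.85],[0,0,0,0]]'
python3 - <<'E'
from h import *
snap("wrist","w1.png"); go([.548,.03,.25],80.8)
E
```

```text
time: 0.97
position: [0.353, 0.3041, 0.3184]
tcp_rot: [0.515, 3.098, 0.001]
wrist_force: [1.1, 0.7, 0.6]
opening: 0.0442
time: 1.63
position: [0.4605, 0.1263, 0.3179]
tcp_rot: [-0.249, -3.131, 0.0]
wrist_force: [-0.1, -0.3, -0.1]
opening: 0.0301
t 1.68 pos [0.4603 0.1269 0.318 ] jaw 80.67 open 0.0299 F [-0.5  0.3 -0.9]
tool shift mm [-102.3  -81.4   68. ] rows>=2.5 turn deg -0.13 q6 -1.25
```

View pics/w1.png

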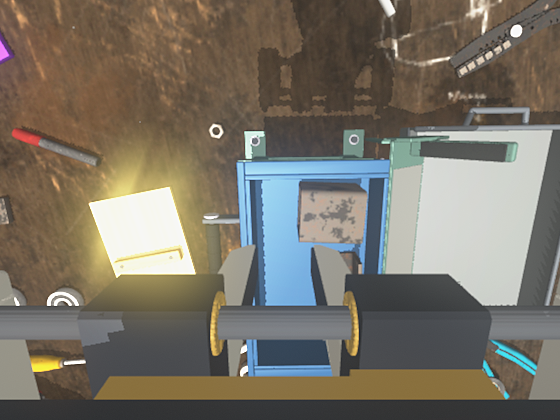

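```bash
python3 -m pendant '[[-0.025,-0.01,0,0],[-0.025,-0.01,0,0],[-0.025,-0.01,0,0],[-0.025,-0.01,0,0],[-0.025,-0.01,0,0],[-0.025,-0.01,0,0],[0,0,0,0],[0,0,0,0]]'
python3 - <<'E'
from h import *
snap("wrist","w2.png"); go([.548,.03,.25],80.8)
d=snap("wrist")[0]
E
```

```text
time: 2.35
position: [0.599, 0.0442, 0.317]
tcp_rot: [-0.256, -3.129, 0.0]
wrist_force: [0.2, 0.7, -0.5]
opening: 0.0299
t 2.40 pos [0.5985 0.0448 0.3176] jaw 80.71 open 0.0303 F [ 0.6 -0.   0.1]
tool shift mm [ 47.4 -22.7  67.6] rows>=1.6 turn deg -0.09 q6 -1.42
```

View pics/w2.png

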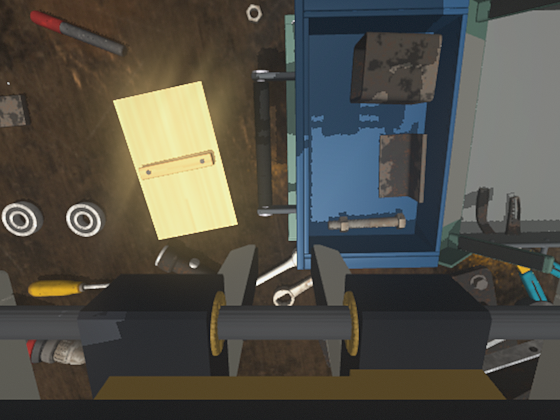

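Run:
```python
from h import *
d,im=snap("wrist"); crop(im,230,0,520,280,"w2c.png"); 
import pickle; pickle.dump({k:v for k,v in d.items()},open("w2.pkl","wb"))
a=onz(d,(262.5,82),.133);b=onz(d,(265,206),.133);print("bar",a,b,(a+b)/2,np.degrees(np.arctan2(*(b-a)[[1,0]])))
ds=snap("side")[0]
S1=lambda x,y:(235+x/6.667,115+y/6.667)
print(tri(d,(262.5,82),ds,S1(285,455)),tri(d,(265,206),ds,S1(535,455)))
```

```text
bar [0.4801 0.0409 0.133 ] [0.6081 0.0206 0.133 ] [0.5441 0.0307 0.133 ] -9.013259734382938
(array([0.4807, 0.0408, 0.1343]), np.float64(0.0010150875295541321)) (array([0.6125, 0.02  , 0.1302]), np.float64(0.0072496169002100675))
```

View pics/w2c.png

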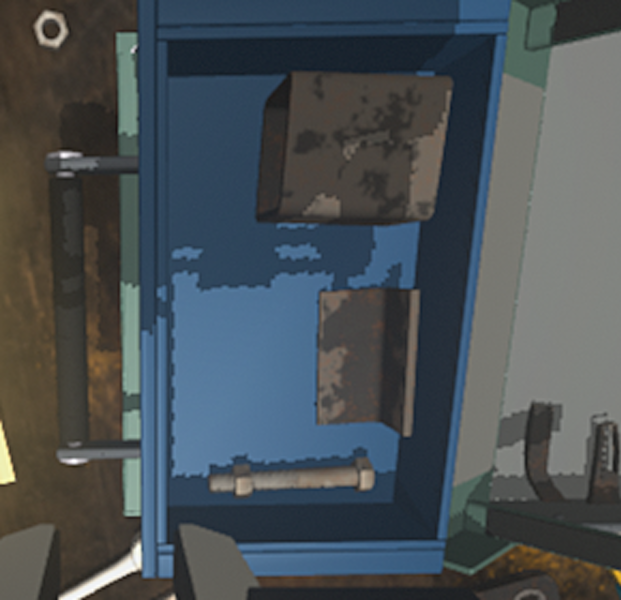

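Run:
```python
from h import *
go([.544,.0307,.124],81.0)
```

```text
t 2.55 pos [0.5981 0.0452 0.3186] jaw 80.83 open 0.0299 F [-0.4  0.3  0.7]
tool shift mm [ 51.2 -23.  194.6] rows>=4.7 turn deg -0.17 q6 -1.42
```

```bash
python3 -m pendant '[[0.0256,-0.0115,0,-0.2],[0.0256,-0.0115,0.02,0],[0,0,0.035,0],[0,0,0.035,0],[0,0,0.035,0],[0,0,0.035,0],[0,0,0.02,0],[0,0,0,0]]'
python3 - <<'E'
from h import *
snap("wrist","w3.png"); snap("side","s3.png");go([.544,.0307,.124],81.0)
E
```

```text
time: 3.22
position: [0.5403, 0.0304, 0.1328]
tcp_rot: [-0.245, -3.124, 0.0]
wrist_force: [-0.8, -0.4, -0.7]
opening: 0.0304
t 3.32 pos [0.5439 0.0301 0.1386] jaw 81.03 open 0.0298 F [ 0.2 -0.1  1.2]
tool shift mm [-0.   0.6 14.6] rows>=0.3 turn deg 0.03 q6 -1.45
```

View pics/w3.png

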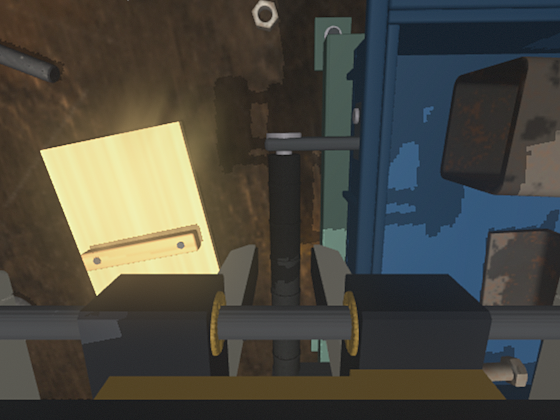

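```bash
python3 -m pendant '[[0,0,0.007,0],[0,0,0.007,0],[0,0,0,0],[0,0,0,0]]'
python3 -m pendant '[[0,0,0,0],[0,0,0,0],[0,0,0,0],[0,0,0,0],[0,0,0,0],[0,0,0,0]]' 0.005 50
python3 - <<'E'
from h import *
go([.544,.0307,.124],81.0)
r=np.hypot(196,28);a0=np.arctan2(28,-196)
for t in range(0,131,10):
    a=a0-np.radians(t); print(t, np.round([r*np.cos(a)+196,r*np.sin(a)-28],1))
E
```

```text
time: 3.65
position: [0.5447, 0.0296, 0.1245]
tcp_rot: [0.246, 3.131, -0.0]
wrist_force: [0.3, -0.2, 0.5]
opening: 0.0295
time: 4.15
position: [0.5448, 0.0298, 0.1246]
tcp_rot: [0.246, 3.131, 0.001]
wrist_force: [0.2, 1.8, 3.4]
opening: 0.0149
t 4.15 pos [0.5448 0.0298 0.1246] jaw 81.01 open 0.0149 F [0.2 1.8 3.4]
tool shift mm [1.  0.8 0.6] rows>=0.0 turn deg 0.01 q6 -1.45
0 [0. 0.]
10 [ 7.8 33.6]
20 [21.4 65.3]
30 [40.3 94.2]
40 [ 63.9 119.4]
50 [ 91.5 140.1]
60 [122.2 155.7]
70 [155.3 165.8]
80 [189.5 169.9]
90 [224. 168.]
100 [257.6 160.2]
110 [289.3 146.6]
120 [318.2 127.7]
130 [343.4 104.1]
```

Run:
```python
from h import *
r=np.hypot(196,28);a0=np.arctan2(28,-196)
f=lambda t:np.array([r*np.cos(a0-np.radians(t)),-r*np.sin(a0-np.radians(t))])
for t in range(0,130,5): print(t+5, np.round(f(t+5)-f(t),1))
```

```text
5 [  3.2 -17. ]
10 [  4.7 -16.6]
15 [  6.1 -16.2]
20 [  7.5 -15.6]
25 [  8.8 -14.9]
30 [ 10.1 -14. ]
35 [ 11.2 -13.1]
40 [ 12.3 -12.1]
45 [ 13.4 -11. ]
50 [14.3 -9.8]
55 [15.1 -8.5]
60 [15.7 -7.1]
65 [16.3 -5.7]
70 [16.7 -4.3]
75 [17.  -2.8]
80 [17.2 -1.3]
85 [17.3  0.2]
90 [17.2  1.7]
95 [17.   3.2]
100 [16.6  4.7]
105 [16.2  6.1]
110 [15.6  7.5]
115 [14.9  8.8]
120 [14.  10.1]
125 [13.1 11.2]
130 [12.1 12.3]
```

```bash
python3 -m pendant '[[0,0.0018,-0.008,0],[0,0.002,-0.0085,0],[0,0.0025,-0.008,0],[0,0.003,-0.008,0],[0,0.0031,-0.008,0],[0,0.0033,-0.008,0],[0,0.0037,-0.0078,0],[0,0.0037,-0.0078,0]]'
python3 - <<'E'
from h import *
snap("side","s4.png")
go([.544,.0307,.124],81.0)
im=cv2.imread("pics/s4.png");crop(im,210,90,370,210,"s4c.png")
E
```

```text
time: 4.82
position: [0.5481, 0.0526, 0.1891]
tcp_rot: [-0.246, -3.132, 0.001]
wrist_force: [-1.0, 1.4, -4.8]
opening: 0.0146
t 4.87 pos [0.5489 0.0534 0.1909] jaw 81.03 open 0.0145 F [-0.8  1.  -3.8]
tool shift mm [  1.5 -23.3  66.9] rows>=1.6 turn deg 0.03 q6 -1.41
```

View pics/s4c.png

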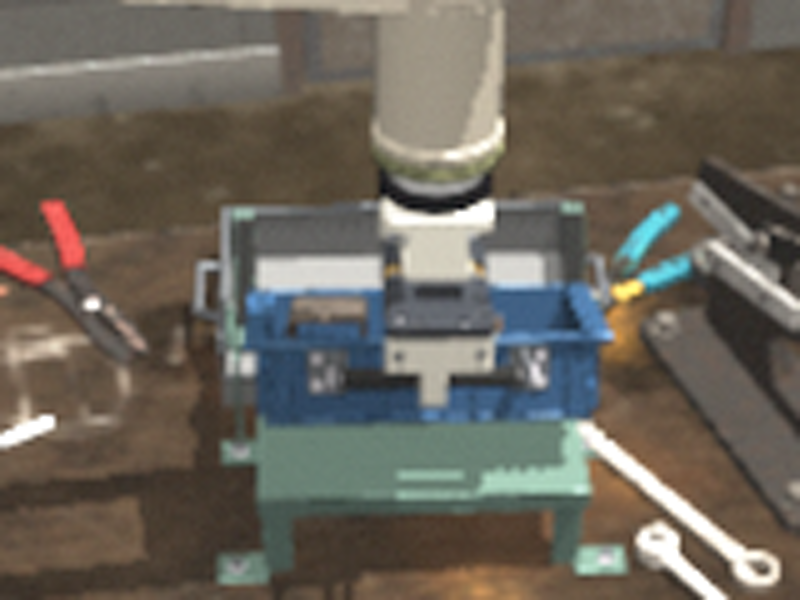

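```bash
python3 -m pendant '[[0,0.0088,-0.0149,0],[0,0.0101,-0.014,0],[0,0.0112,-0.0131,0],[0,0.0123,-0.0121,0],[0,0.0134,-0.011,0],[0,0.0143,-0.0098,0],[0,0.0151,-0.0085,0],[0,0.0157,-0.0071,0]]'
python3 - <<'E'
from h import *
snap("side","s5.png")
go([.544,.0307,.124],81.0)
im=cv2.imread("pics/s5.png");crop(im,210,90,370,210,"s5c.png")
E
```

```text
time: 5.53
position: [0.5639, 0.1528, 0.279]
tcp_rot: [-0.247, -3.132, 0.0]
wrist_force: [0.5, 2.4, -7.4]
opening: 0.0147
t 5.58 pos [0.5643 0.1556 0.2803] jaw 81.08 open 0.0149 F [-2.4  2.8 -6.9]
tool shift mm [   0.9 -126.9  156. ] rows>=3.7 turn deg 0.08 q6 -1.23
```

View pics/s5c.png

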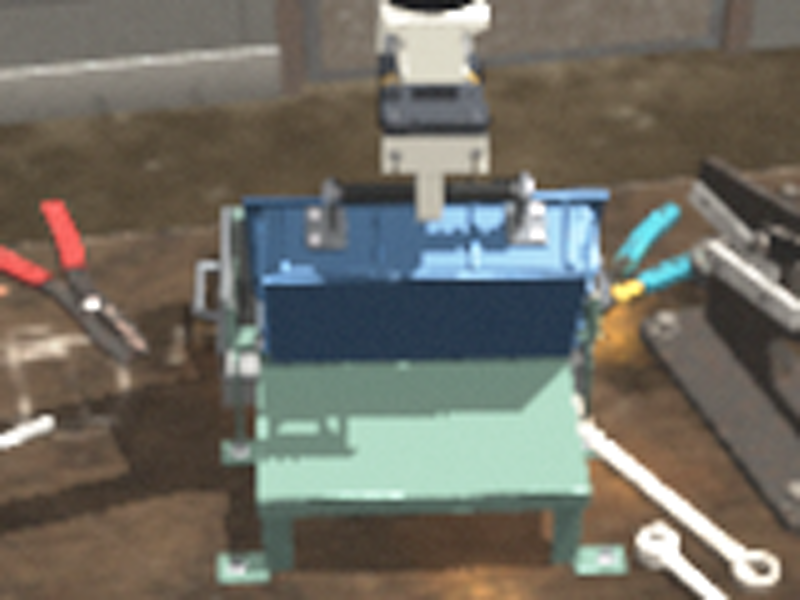

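Tote is at ~60°, bar still pinched. Continue to 95°.

```bash
python3 -m pendant '[[0,0.0163,-0.0057,0],[0,0.0167,-0.0043,0],[0,0.017,-0.0028,0],[0,0.0172,-0.0013,0],[0,0.0173,0.0002,0],[0,0.0172,0.0017,0],[0,0.017,0.0032,0],[0,0,0,0]]'
python3 -m pendant '[[0,0.0166,0.0047,0],[0,0.0162,0.0061,0],[0,0.0156,0.0075,0],[0,0.0149,0.0088,0],[0,0,0,0]]'
python3 - <<'E'
from h import *
snap("side","s6.png");snap("wrist","w6.png")
go([.544,.0307,.124],81.0)
im=cv2.imread("pics/s6.png");crop(im,210,90,370,210,"s6c.png")
E
```

```text
time: 6.25
position: [0.5826, 0.2718, 0.2871]
tcp_rot: [0.243, 3.132, 0.001]
wrist_force: [-0.2, 0.4, -1.3]
opening: 0.0148
time: 6.67
position: [0.5927, 0.3343, 0.2596]
tcp_rot: [0.244, 3.131, 0.003]
wrist_force: [0.7, 1.7, -1.5]
opening: 0.0145
t 6.77 pos [0.5925 0.3323 0.2609] jaw 81.06 open 0.0146 F [-0.9  2.2 -0.2]
tool shift mm [   1.1 -305.5  136.8] rows>=7.3 turn deg 0.06 q6 -0.98
```

View pics/s6c.png

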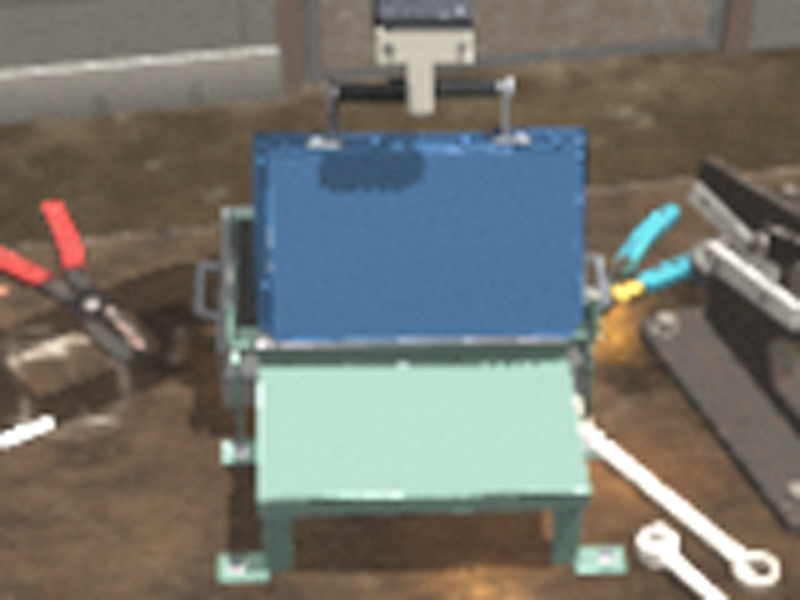

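View pics/w6.png

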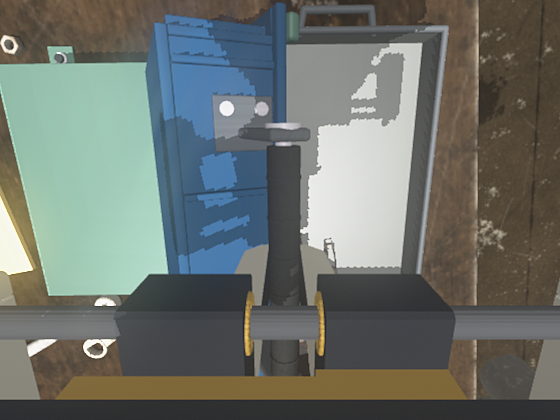

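```bash
python3 -m pendant '[[0,0.007,0.005,0],[0,0.007,0.005,0],[0,0.0066,0.0056,0],[0,0.0065,0.0056,0],[0,0.006,0.006,0],[0,0.006,0.006,0],[0,0,0,0],[0,0,0,0]]'
python3 - <<'E'
from h import *
snap("side","s7.png");snap("wrist","w7.png");snap("scene","c7.png")
go([.544,.0307,.124],81.0)
im=cv2.imread("pics/s7.png");crop(im,210,90,370,210,"s7c.png")
im=cv2.imread("pics/c7.png");crop(im,130,130,300,257,"c7c.png")
E
```

```text
time: 7.43
position: [0.5986, 0.3716, 0.2269]
tcp_rot: [0.245, 3.131, 0.001]
wrist_force: [2.2, 4.6, 2.1]
opening: 0.0147
t 7.58 pos [0.5986 0.3712 0.2273] jaw 81.03 open 0.0147 F [1.1 4.7 2.7]
tool shift mm [   0.9 -345.   103. ] rows>=8.3 turn deg 0.03 q6 -0.93
```

View pics/c7c.png

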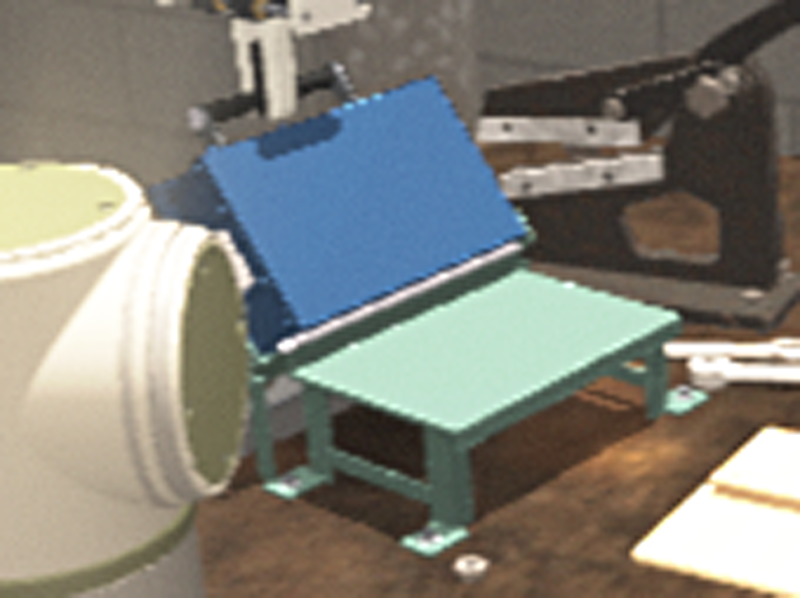

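View pics/w7.png

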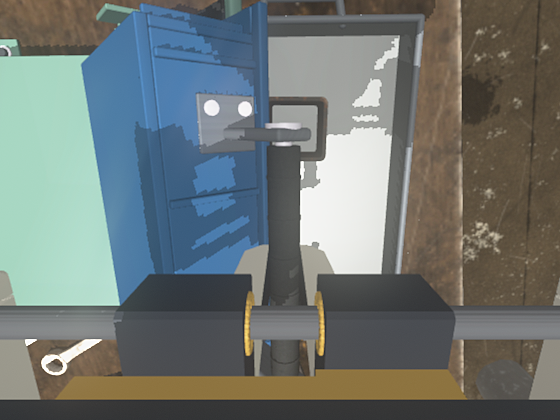

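```bash
python3 -m pendant '[[0,0.001,0.0015,0],[0,0.001,0.0015,0],[0,0,0,0],[0,0,0,0],[0,0,0,0],[0,0,0,0]]'
python3 - <<'E'
from h import *
snap("side","s8.png");snap("wrist","w8.png")
go([.544,.0307,.124],81.0)
im=cv2.imread("pics/s8.png");crop(im,210,90,370,210,"s8c.png")
E
```

```text
time: 8.08
position: [0.599, 0.3734, 0.2247]
tcp_rot: [0.246, 3.131, 0.002]
wrist_force: [2.2, 6.5, 3.9]
opening: 0.015
t 8.18 pos [0.5989 0.3735 0.2248] jaw 81.04 open 0.0150 F [1.6 5.7 4.8]
tool shift mm [   0.9 -347.3  100.2] rows>=8.3 turn deg 0.04 q6 -0.93
```

View pics/s8c.png

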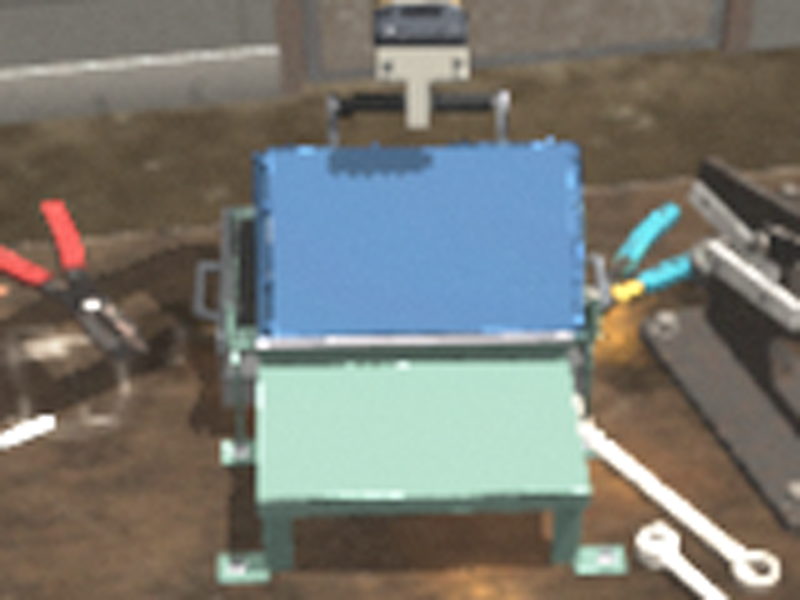

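```bash
python3 -m pendant '[[0,0,0,0],[0,0,0,0],[0,0,0,0],[0,0,-0.02,0],[0,0,-0.04,0],[-0.02,0.02,-0.04,0],[-0.03,0.03,0,0],[-0.03,0.03,0,0]]' 0.03
python3 -m pendant '[[-0.03,0.02,0,0],[0,0,0,0],[0,0,0,0]]'
python3 - <<'E'
from h import *
snap("side","s9.png");d,im=snap("wrist","w9.png")
import pickle; pickle.dump(d,open("w9.pkl","wb"))
go([.5989,.3735,.2248],81.0)
im=cv2.imread("pics/s9.png");crop(im,210,90,370,210,"s9c.png")
E
```

```text
time: 8.85
position: [0.6723, 0.4248, 0.3244]
tcp_rot: [0.247, 3.126, 0.004]
wrist_force: [0.0, 1.0, 0.1]
opening: 0.03
time: 9.1
position: [0.6923, 0.4338, 0.3144]
tcp_rot: [-0.247, -3.126, 0.007]
wrist_force: [-0.3, -0.6, -1.2]
opening: 0.0298
t 9.20 pos [0.6914 0.4336 0.3201] jaw 80.98 open 0.0302 F [-0.2  0.1  0. ]
tool shift mm [ 81.8 -73.8  95.5] rows>=2.3 turn deg -0.02 q6 -0.92
```

View pics/w9.png

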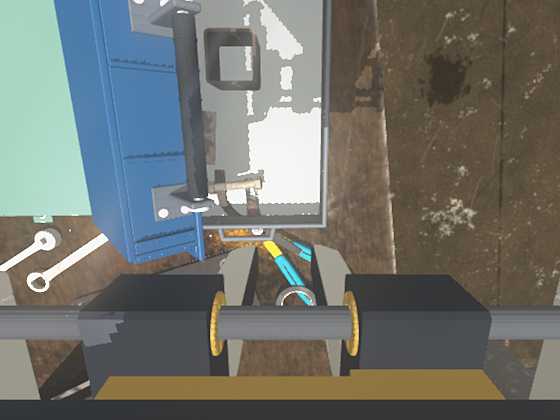

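View pics/s9c.png

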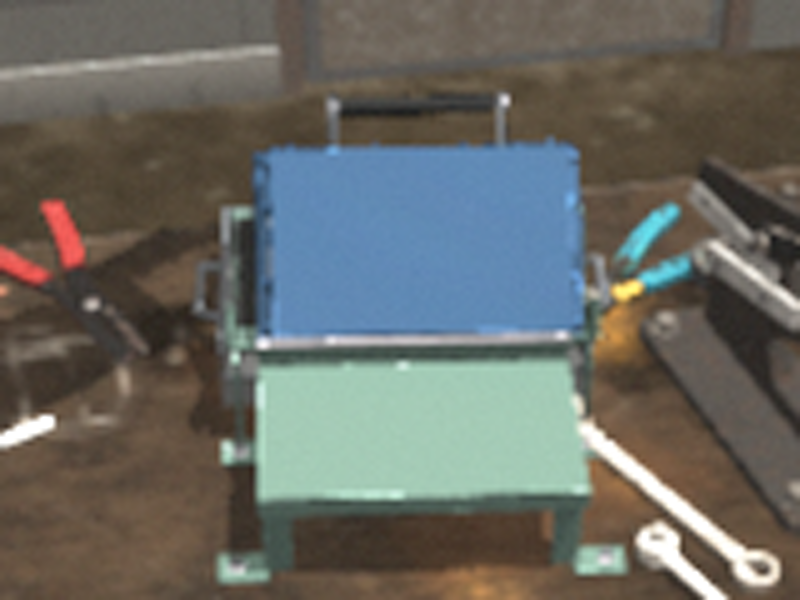

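Run:
```python
from h import *
im=cv2.imread("pics/w9.png"); crop(im,170,0,340,240,"w9c.png")
import pickle; d=pickle.load(open("w9.pkl","rb"))
for n,p in dict(tray_far_r=(325,225),tray_tl=(330,0),angle=(208,135),bolt=(235,186),tube=(238,60)).items(): print(n,onz(d,p,.02))
```

```text
tray_far_r [0.7716 0.4817 0.02  ]
tray_tl [0.4763 0.5245 0.02  ]
angle [0.6143 0.3357 0.02  ]
bolt [0.6915 0.3588 0.02  ]
tube [0.5262 0.3961 0.02  ]
```

View pics/w9c.png

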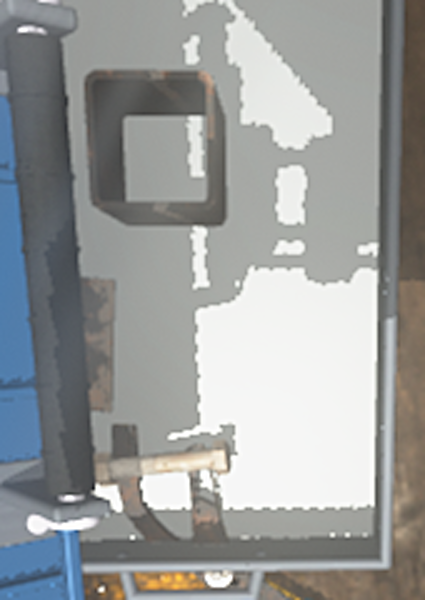

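```bash
python3 -m pendant '[[0.0273,-0.0246,0,0],[0.0273,-0.0246,0,0],[0.0273,-0.0246,0,0],[0,0,0.03,0],[0,0,0.03,0],[0,0,0.02,0],[0,0,0.015,0],[0,0,0,0]]' 0.03
python3 - <<'E'
from h import *
go([.5989,.3735,.2248],81.0)
E
```

```text
time: 9.87
position: [0.6137, 0.3835, 0.2253]
tcp_rot: [-0.246, -3.129, 0.003]
wrist_force: [-1.4, 0.9, -0.4]
opening: 0.0299
t 9.87 pos [0.6137 0.3835 0.2253] jaw 81.00 open 0.0299 F [-1.4  0.9 -0.4]
tool shift mm [ 13.1 -12.2   0.6] rows>=0.3 turn deg -0.00 q6 -0.93
```

```bash
python3 -m pendant '[[0,0,0,0]]'
python3 - <<'E'
from h import *
d,im=snap("wrist","w10.png")
go([.5989,.3735,.2248],81.0)
snap("side","s10.png")
im=cv2.imread("pics/s10.png");crop(im,210,90,370,210,"s10c.png")
E
```

```text
time: 9.95
position: [0.6154, 0.3844, 0.2289]
tcp_rot: [0.246, 3.131, 0.0]
wrist_force: [-0.5, -1.5, 0.9]
opening: 0.03
t 10.00 pos [0.6162 0.3847 0.2301] jaw 81.00 open 0.0299 F [-0.4 -0.7  0. ]
tool shift mm [ 15.3 -13.8   5.2] rows>=0.4 turn deg -0.00 q6 -0.93
```

View pics/w10.png

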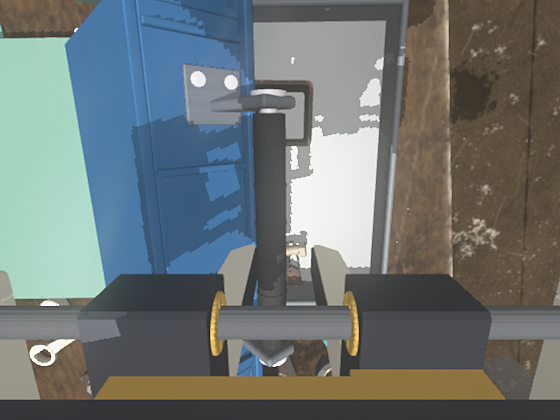

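View pics/s10c.png

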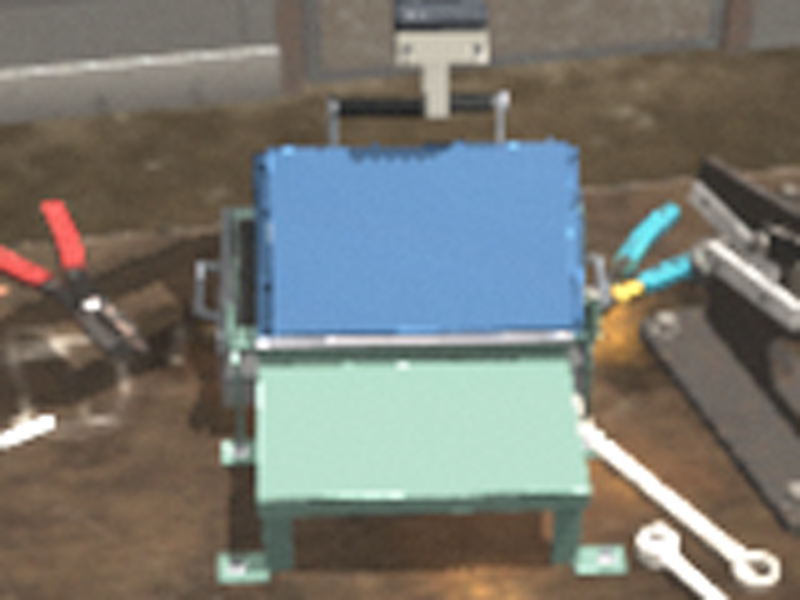

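```bash
python3 -m pendant '[[0.0075,-0.0067,0.0025,0],[0.0075,-0.0067,0.0025,0],[0,0,0,0],[0,0,0,0]]'
python3 - <<'E'
from h import *
go([.5989,.3735,.2248],81.0)
E
```

```text
time: 10.38
position: [0.6003, 0.3746, 0.2245]
tcp_rot: [0.246, 3.129, 0.003]
wrist_force: [-0.4, 0.5, -0.4]
opening: 0.03
t 10.38 pos [0.6003 0.3746 0.2245] jaw 81.00 open 0.0300 F [-0.4  0.5 -0.4]
tool shift mm [ 1.2 -1.3 -0.3] rows>=0.0 turn deg 0.00 q6 -0.93
```

```bash
python3 -m pendant '[[0,0,0,0],[0,0,0,0],[0,0,0,0],[0,0,0,0],[0,0,0,0]]' 0.005 50
python3 - <<'E'
from h import *
go([.5989,.3735,.2248],81.0)
E
```

```text
time: 10.8
position: [0.6005, 0.3754, 0.2232]
tcp_rot: [0.246, 3.13, 0.003]
wrist_force: [2.4, 5.9, 2.3]
opening: 0.0148
t 10.80 pos [0.6005 0.3754 0.2232] jaw 81.03 open 0.0148 F [2.4 5.9 2.3]
tool shift mm [ 1.3 -2.2 -1.7] rows>=0.1 turn deg 0.03 q6 -0.93
```

```bash
python3 -m pendant '[[0,-0.005,-0.006,0],[0,-0.008,-0.0085,0],[0,-0.0131,-0.0112,0],[0,-0.014,-0.0101,0],[0,-0.0149,-0.0088,0],[0,-0.0156,-0.0075,0],[0,-0.0162,-0.0061,0],[0,-0.0166,-0.0047,0]]'
python3 -m pendant '[[0,-0.017,-0.0032,0],[0,-0.0172,-0.0017,0],[0,-0.0173,-0.0002,0],[0,-0.0172,0.0013,0],[0,-0.017,0.0028,0],[0,-0.0167,0.0043,0],[0,-0.0163,0.0057,0],[0,0,0,0]]'
python3 - <<'E'
from h import *
go([.5449,.0307,.1246],81.0)
snap("side","s11.png");snap("wrist","w11.png")
im=cv2.imread("pics/s11.png");crop(im,210,90,370,210,"s11c.png")
E
```

```text
time: 11.47
position: [0.5845, 0.2724, 0.2877]
tcp_rot: [0.245, 3.128, 0.003]
wrist_force: [2.2, 2.1, 5.2]
opening: 0.0142
time: 12.13
position: [0.5666, 0.1505, 0.2786]
tcp_rot: [0.251, 3.126, -0.005]
wrist_force: [1.4, -6.2, 13.2]
opening: 0.0146
t 12.13 pos [0.5666 0.1505 0.2786] jaw 80.81 open 0.0146 F [ 1.4 -6.2 13.2]
tool shift mm [   3.1 -121.3  154.4] rows>=3.7 turn deg -0.19 q6 -1.24
```

View pics/s11c.png

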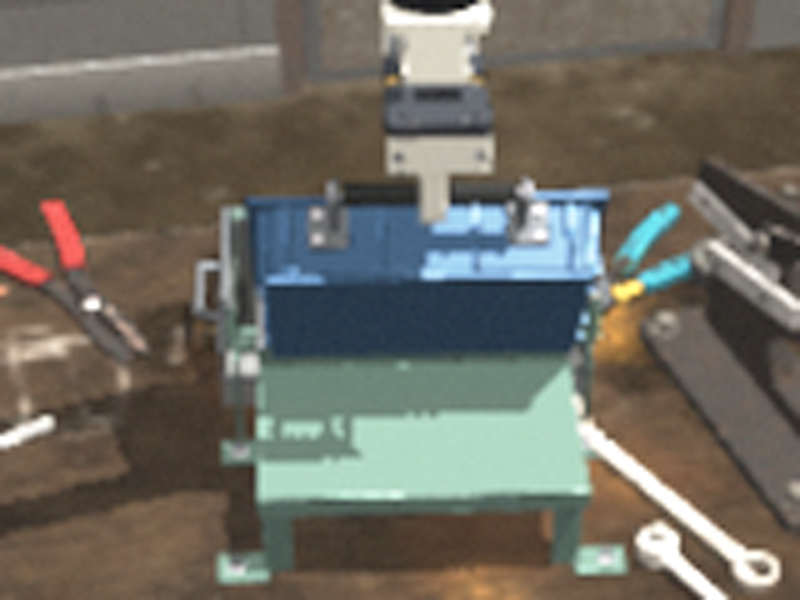

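```bash
python3 -m pendant '[[0,-0.0157,0.0071,0],[0,-0.0151,0.0085,0],[0,-0.0143,0.0098,0],[0,-0.0134,0.011,0],[0,-0.0123,0.0121,0],[0,-0.0112,0.0131,0],[0,-0.0101,0.014,0],[0,0,0,0]]'
python3 - <<'E'
from h import *
go([.5449,.0307,.1246],81.0)
E
```

```text
time: 12.9
position: [0.5506, 0.0586, 0.199]
tcp_rot: [-0.252, -3.131, 0.01]
wrist_force: [1.9, -14.0, 6.2]
opening: 0.0146
t 12.90 pos [0.5506 0.0586 0.199 ] jaw 80.81 open 0.0146 F [  1.9 -14.    6.2]
tool shift mm [  1.1 -28.   74.5] rows>=1.8 turn deg -0.19 q6 -1.39
```

```bash
python3 -m pendant '[[0,-0.0082,0.0145,0],[0,-0.007,0.0148,0],[0,-0.0058,0.0155,0],[0,-0.002,0.008,0],[0,-0.002,0.008,0],[0,-0.0005,0.006,0],[0,-0.0005,0.004,0],[0,0,0,0]]'
python3 - <<'E'
from h import *
go([.5449,.0307,.1246],81.0)
snap("side","s12.png");snap("wrist","w12.png")
im=cv2.imread("pics/s12.png");crop(im,210,90,370,210,"s12c.png")
E
```

```text
time: 13.57
position: [0.5466, 0.0326, 0.129]
tcp_rot: [-0.25, -3.131, 0.014]
wrist_force: [-0.0, -22.4, 2.1]
opening: 0.0144
t 13.57 pos [0.5466 0.0326 0.129 ] jaw 80.88 open 0.0144 F [ -0.  -22.4   2.1]
tool shift mm [ 1.4 -2.1  4.4] rows>=0.1 turn deg -0.12 q6 -1.44
```

View pics/s12c.png

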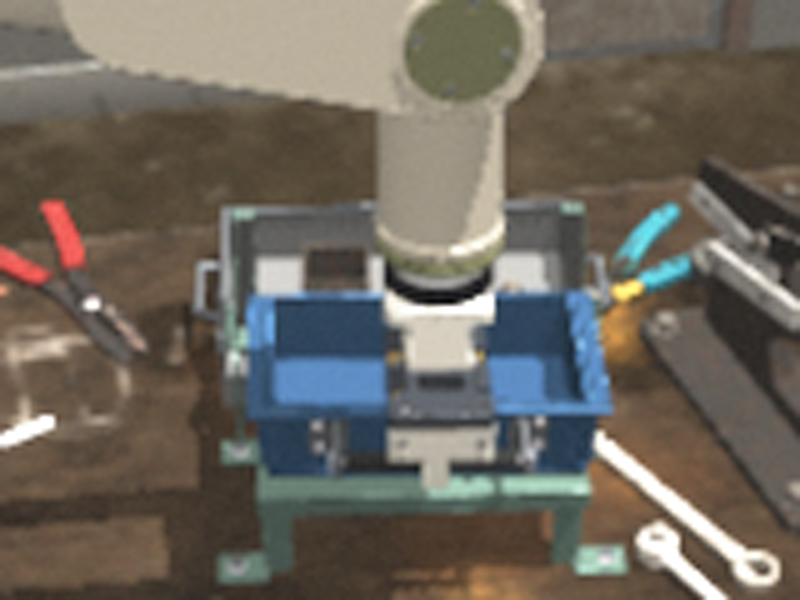

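View pics/w12.png

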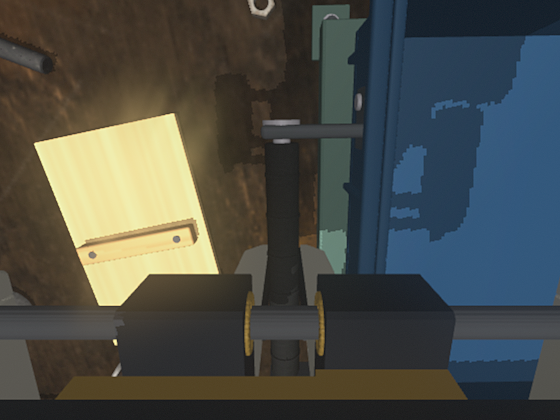

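```bash
python3 -m pendant '[[0,0,0.002,0],[0,0,0.002,0],[0,0,0.001,0],[0,0,0,0],[0,0,0,0]]'
python3 - <<'E'
from h import *
go([.5449,.0307,.1246],81.0)
E
```

```text
time: 14.08
position: [0.5464, 0.0321, 0.1251]
tcp_rot: [-0.25, -3.131, 0.016]
wrist_force: [-4.3, -26.9, 5.0]
opening: 0.0143
t 14.08 pos [0.5464 0.0321 0.1251] jaw 80.88 open 0.0143 F [ -4.3 -26.9   5. ]
tool shift mm [ 1.2 -1.6  0.5] rows>=0.0 turn deg -0.12 q6 -1.44
```

```bash
python3 -m pendant '[[0,0,0,0],[0,0,0,0],[0,0,0,0],[0,0,-0.02,0],[0,0,-0.04,0],[0,0,-0.04,0],[-0.02,0,-0.04,0],[-0.02,0,-0.03,0]]' 0.03
python3 -m pendant '[[-0.025,0.005,-0.01,0],[-0.025,0.005,0,0],[0,0,0,0],[0,0,0,0]]' 0.07
python3 - <<'E'
from h import *
d,im=snap("wrist","w13.png")
import pickle; pickle.dump(d,open("w13.pkl","wb"))
go([.5449,.0307,.1246],81.0)
E
```

```text
time: 14.75
position: [0.5851, 0.0328, 0.2957]
tcp_rot: [0.245, 3.13, 0.001]
wrist_force: [0.9, 0.3, 0.6]
opening: 0.0302
time: 15.08
position: [0.636, 0.0346, 0.3004]
tcp_rot: [-0.245, -3.129, 0.0]
wrist_force: [-0.6, -0.6, 0.3]
opening: 0.0521
t 15.13 pos [0.6353 0.0346 0.3008] jaw 81.03 open 0.0565 F [-0.2 -0.  -0.3]
tool shift mm [ 88.3 -17.9 176.4] rows>=4.2 turn deg 0.03 q6 -1.44
```

View pics/w13.png

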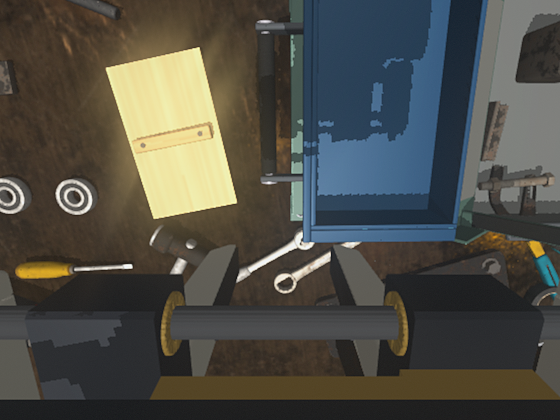

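Run:
```python
from h import *
import pickle; d=pickle.load(open("w13.pkl","rb"))
a=onz(d,(264,28),.133);b=onz(d,(268.5,180),.133);print("bar",a,b,(a+b)/2,np.degrees(np.arctan2(*(b-a)[[1,0]])))
print("rim", onz(d,(303,241),.151),onz(d,(457,239),.151))
ds,im=snap("side","s13.png")
S2=lambda x,y:(200+x/4,205+y/4)
for p in [(215,500),(190,425),(155,425),(130,335)]:
  print(p,[onz(ds,S2(*p),z)[:2] for z in (.05,.1,.15,.2)])
crop(im,200,205,400,355,"s13c.png")
go([.46,-.33,.30],-4.4)
```

```text
bar [0.4742 0.0401 0.133 ] [0.6143 0.0203 0.133 ] [0.5443 0.0302 0.133 ] -8.012530706293505
rim [0.68   0.0463 0.151 ] [0.7026 0.2042 0.151 ]
(215, 500) [array([ 0.3245, -0.4841]), array([ 0.3235, -0.5145]), array([ 0.3225, -0.5449]), array([ 0.3214, -0.5753])]
(190, 425) [array([ 0.3141, -0.4204]), array([ 0.3136, -0.4539]), array([ 0.313 , -0.4873]), array([ 0.3125, -0.5208])]
(155, 425) [array([ 0.2891, -0.4159]), array([ 0.2897, -0.4495]), array([ 0.2904, -0.4832]), array([ 0.2911, -0.5169])]
(130, 335) [array([ 0.278, -0.333]), array([ 0.2792, -0.3706]), array([ 0.2804, -0.4083]), array([ 0.2815, -0.446 ])]
t 15.18 pos [0.635  0.0346 0.3012] jaw 81.03 open 0.0600 F [ 0.1 -0.2  0. ]
tool shift mm [ 116.  -387.4    1.5] rows>=9.3 turn deg 85.43 q6 -1.44
```

View pics/s13c.png

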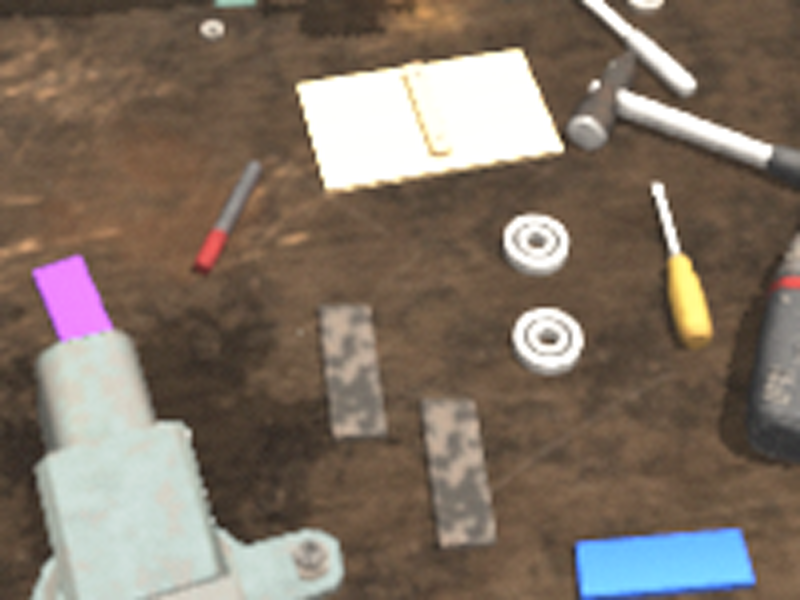

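```bash
python3 - <<'E'
from h import *
go([.4435,-.366,.30],-4.4)
E
python3 -m pendant '[[0.0125,-0.035,0,0],[0.0125,-0.035,0,0],[0.0125,-0.035,0,0],[0.0125,-0.035,0,0],[0.0125,-0.035,0,0],[0.0125,-0.035,0,0],[0.0125,-0.035,0,0],[0.0125,-0.035,0,0]]' 0.07
python3 -m pendant '[[0.0125,-0.035,0,0],[0.0125,-0.035,0,0],[0,-0.03,0,0],[0,0,0.015,7.1],[0,0,0.015,7.1],[0,0,0.015,7.1],[0,0,0.015,7.1],[0,0,0.015,7.1]]'
python3 -m pendant '[[0,0,0.015,7.1],[0,0,0.015,7.1],[0,0,0,7.1],[0,0,0,7.1],[0,0,0,7.1],[0,0,0,7.1],[0,0,0,7.1]]'
python3 - <<'E'
from h import *
d,im=snap("wrist","w14.png")
go([.4435,-.366,.13],-4.4)
E
```

```text
t 15.18 pos [0.635  0.0346 0.3012] jaw 81.03 open 0.0600 F [ 0.1 -0.2  0. ]
tool shift mm [ 126.7 -425.6    1.5] rows>=10.2 turn deg 85.43 q6 -1.44
time: 15.85
position: [0.4912, -0.2273, 0.3024]
tcp_rot: [0.246, 3.131, -0.0]
wrist_force: [0.2, -0.6, 0.5]
opening: 0.0703
time: 16.52
position: [0.452, -0.3209, 0.2266]
tcp_rot: [1.198, 2.904, -0.0]
wrist_force: [-0.1, 0.5, 0.4]
opening: 0.0701
time: 17.1
position: [0.4521, -0.3207, 0.1973]
tcp_rot: [2.307, 2.132, 0.0]
wrist_force: [-0.2, -0.0, -0.1]
opening: 0.0697
t 17.15 pos [ 0.4522 -0.3207  0.1973] jaw -5.09 open 0.0700 F [ 0.   0.6 -0.9]
tool shift mm [-45.9  -4.7  67.3] rows>=1.6 turn deg -0.69 q6 -0.62
```

View pics/w14.png

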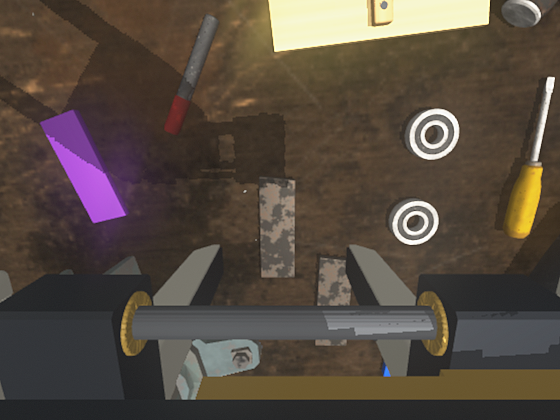

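Run:
```python
from h import *
d,im=snap("wrist"); crop(im,220,150,420,300,"w14c.png")
c1=[onz(d,p,.01) for p in [(260,179),(295,179),(296,277),(260,277)]]
c2=[onz(d,p,.01) for p in [(318,259),(352,259),(348,345),(315,345)]]
for c in (c1,c2):
    c=np.array(c); m=c.mean(0); l=(c[0]+c[1]-c[2]-c[3])/2; w=(c[1]+c[2]-c[0]-c[3])/2
    print(m,np.linalg.norm(l),np.linalg.norm(w),"long",np.degrees(np.arctan2(l[1],l[0])),"wid",np.degrees(np.arctan2(w[1],w[0])))
ds=snap("side")[0]
for p in [(436,133),(414,222)]: print("bearing",onz(d,p,.015))
S2=lambda x,y:(200+x/4,205+y/4)
print("height check plate1", tri(d,(295,179),ds,S2(370,305)),tri(d,(296,277),ds,S2(385,436)))
go(np.array(c1).mean(0)+[0,0,.0],-5)
```

```text
[ 0.4408 -0.3645  0.01  ] 0.11898615414489427 0.04098288230373217 long 84.9118675036061 wid -5.093638601396007
[ 0.5    -0.4661  0.01  ] 0.11965610167733293 0.04136320027036937 long 85.25107346459973 wid -5.117584670120222
bearing [ 0.6161 -0.2708  0.015 ]
bearing [ 0.5952 -0.3669  0.015 ]
height check plate1 (array([ 0.4674, -0.3074,  0.0095]), np.float64(0.004140102639946523)) (array([ 0.4574, -0.4273,  0.007 ]), np.float64(0.0006418841887504407))
t 17.25 pos [ 0.4524 -0.3209  0.1973] jaw -4.00 open 0.0701 F [ 0.2 -0.2  0. ]
tool shift mm [-44.3  -8.5 187.3] rows>=4.5 turn deg 1.00 q6 -0.64
```

View pics/w14c.png

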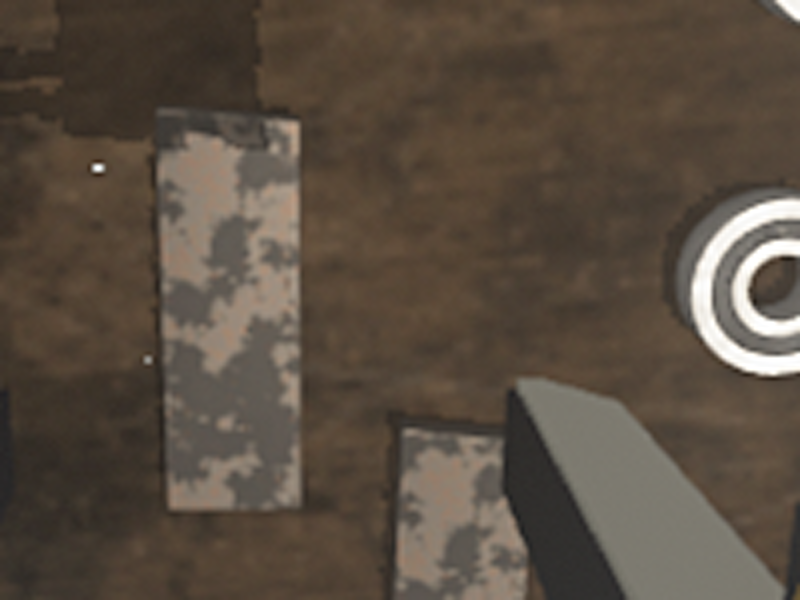

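```bash
python3 -m pendant '[[-0.022,-0.0042,0.02,0.7],[-0.022,-0.0042,0.03,0],[0,0,0.04,0],[0,0,0.035,0],[0,0,0.03,0],[0,0,0.015,0],[0,0,0,0],[0,0,0,0]]' 0.06 50
python3 - <<'E'
from h import *
go([.4412,-.3648,.0105],-4.7)
E
```

```text
time: 17.92
position: [0.4402, -0.3639, 0.0265]
tcp_rot: [-2.309, -2.127, 0.0]
wrist_force: [0.8, -0.6, 0.7]
opening: 0.06
t 17.92 pos [ 0.4402 -0.3639  0.0265] jaw -4.72 open 0.0600 F [ 0.8 -0.6  0.7]
tool shift mm [-0.8  1.1 16. ] rows>=0.4 turn deg -0.02 q6 -0.70
```

```bash
python3 -m pendant '[[0,0.001,0.008,0],[0,0,0.008,0],[0,0,0,0],[0,0,0,0]]'
python3 -m pendant '[[0,0,0,0],[0,0,0,0],[0,0,0,0],[0,0,0,0],[0,0,0,0]]' 0.02 55
python3 - <<'E'
from h import *
go([.4412,-.3648,.0105],-4.7)
E
```

```text
time: 18.25
position: [0.4421, -0.3648, 0.0113]
tcp_rot: [2.313, 2.125, -0.0]
wrist_force: [0.1, 0.2, -0.7]
opening: 0.0597
time: 18.67
position: [0.442, -0.3649, 0.0114]
tcp_rot: [2.314, 2.124, -0.0]
wrist_force: [-0.8, 1.2, 2.5]
opening: 0.039
t 18.67 pos [ 0.442  -0.3649  0.0114] jaw -4.90 open 0.0390 F [-0.8  1.2  2.5]
tool shift mm [ 0.1 -0.8  0.9] rows>=0.0 turn deg -0.20 q6 -0.69
```

```bash
python3 -m pendant '[[0,0,-0.015,0],[0,0,-0.03,0],[0,0,-0.04,0],[0.01,0,-0.04,0],[0.02,0.002,-0.04,0],[0.03,0.002,-0.03,0],[0.037,0.002,-0.015,0],[0.037,0.002,0,0]]'
python3 -m pendant '[[0.037,0.002,0,0],[0.037,0.002,0,0],[0.037,0.002,0,0],[0.037,0.002,0,0],[0.037,0.002,0,0],[0.037,0.002,0,0],[0.037,0.002,0,0],[0.037,0.002,0,0.7]]'
python3 - <<'E'
from h import *
d,im=snap("wrist","w15.png")
go([.5165,.1523,.20],-8.7)
E
```

```text
time: 19.33
position: [0.4629, -0.2342, 0.2227]
tcp_rot: [2.311, 2.118, 0.003]
wrist_force: [1.2, 0.6, -3.4]
opening: 0.0392
time: 20.0
position: [0.5018, 0.0616, 0.2172]
tcp_rot: [-2.327, -2.11, 0.001]
wrist_force: [0.5, -0.6, -3.2]
opening: 0.0388
t 20.05 pos [0.5021 0.0679 0.2172] jaw -5.48 open 0.0388 F [-2.7  5.  -3.2]
tool shift mm [85.4  6.3 17.6] rows>=2.0 turn deg 3.22 q6 0.13
```

View pics/w15.png

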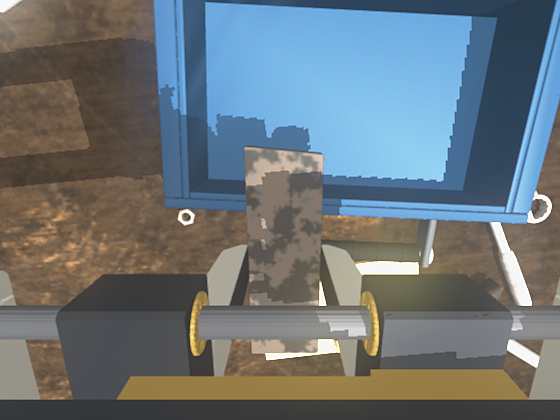

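Run:
```python
from h import *
d,im=snap("wrist"); crop(im,140,0,560,270,"w15c.png")
import pickle; pickle.dump(d,open("w15.pkl","wb"))
```

```text
(no output)
```

View pics/w15c.png

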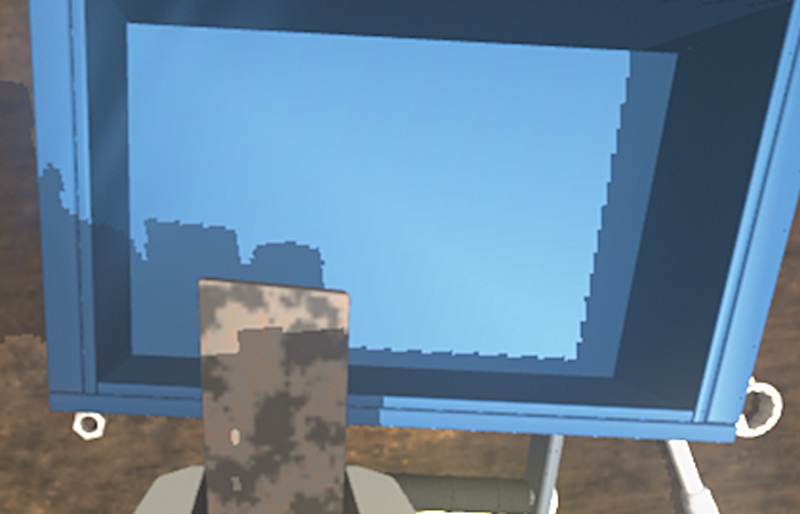

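```bash
cat > tote.py <<'E'
from h import *
import pickle
def fit(d,pts,z):
    c=np.array([onz(d,p,z) for p in pts]) # fl fr nr nl
    x=(c[1]+c[2]-c[0]-c[3])/2; y=(c[0]+c[1]-c[2]-c[3])/2
    print("centre",c.mean(0),"x",np.linalg.norm(x),np.degrees(np.arctan2(x[1],x[0])),"y",np.linalg.norm(y),np.degrees(np.arctan2(y[1],y[0])))
    return c
E
python3 - <<'E'
from tote import *
d=pickle.load(open("w15.pkl","rb"))
k=1.905
fit(d,[(140+x/k,y/k) for x,y in [(127,22),(678,52),(613,378),(132,354)]],.091)
print([onz(d,(140+x/k,y/k),.151) for x,y in [(50,410),(735,440)]])
pl=[(140+x/k,y/k) for x,y in [(200,280),(348,293)]]
p,R,s=tool()
print("plate far edge at z=.212", [onz(d,q,s["position"][2]-.0014) for q in pl], p)
E
```

```text
centre [0.5607 0.1467 0.091 ] x 0.2328555431814171 -8.288349397607794 y 0.14122862605644418 81.84645088688487
[array([0.4157, 0.0846, 0.151 ]), array([0.6818, 0.0468, 0.151 ])]
plate far edge at z=.212 [array([0.4881, 0.1314, 0.2157]), array([0.5263, 0.1244, 0.2157])] [0.5019 0.0648 0.2171]
```

Run:
```python
from h import *
go([.5162,.1531,.17],-8.2)
```

```text
t 20.10 pos [0.5019 0.0648 0.2171] jaw -5.31 open 0.0389 F [-1.  -1.2 -2.8]
tool shift mm [89.2  6.1 47.3] rows>=2.1 turn deg 2.89 q6 0.12
```

```bash
python3 -m pendant '[[0.03,0.002,0,2.9],[0.03,0.005,0,0],[0.029,0.004,0,0],[0,0,0.02,0],[0,0,0.02,0],[0,0,0,0]]'
python3 - <<'E'
from h import *
go([.5162,.1531,.105],-8.2)
snap("wrist","w16.png")
E
```

```text
time: 20.6
position: [0.5219, 0.1459, 0.1726]
tcp_rot: [-2.376, -2.049, 0.011]
wrist_force: [-1.6, 0.3, -4.0]
opening: 0.0391
t 20.60 pos [0.5219 0.1459 0.1726] jaw -8.44 open 0.0391 F [-1.6  0.3 -4. ]
tool shift mm [ 6.4 -6.2 67.6] rows>=1.6 turn deg -0.24 q6 0.33
```

View pics/w16.png

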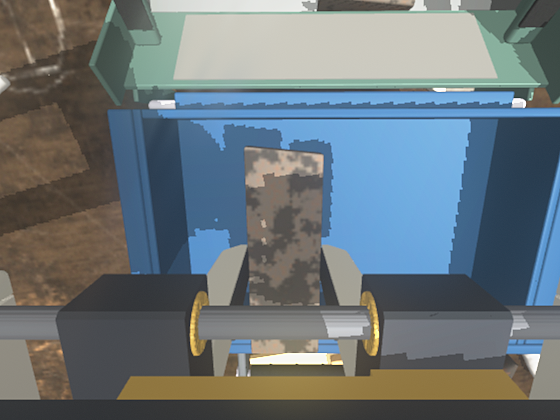

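```bash
python3 -m pendant '[[0.0064,-0.0062,0,-0.2],[0,0,0.02,0],[0,0,0.02,0],[0,0,0.015,0],[0,0,0.01,0],[0,0,0,0],[0,0,0,0]]'
python3 - <<'E'
from h import *
go([.5162,.1531,.1024],-8.2)
E
```

```text
time: 21.23
position: [0.5198, 0.1536, 0.1135]
tcp_rot: [2.376, 2.054, 0.001]
wrist_force: [-1.1, 0.5, -1.9]
opening: 0.0391
t 21.23 pos [0.5198 0.1536 0.1135] jaw -8.31 open 0.0391 F [-1.1  0.5 -1.9]
tool shift mm [-1.  -3.5 11.1] rows>=0.3 turn deg -0.11 q6 0.34
```

```bash
python3 -m pendant '[[0,-0.0035,0.004,0],[0,0,0.003,0],[0,0,0.0025,0],[0,0,0.0015,0],[0,0,0,0]]'
python3 - <<'E'
from h import *
go([.5162,.1531,.1024],-8.2)
E
```

```text
time: 21.65
position: [0.5164, 0.1542, 0.1023]
tcp_rot: [2.376, 2.055, 0.001]
wrist_force: [-2.3, 0.2, 2.2]
opening: 0.039
t 21.65 pos [0.5164 0.1542 0.1023] jaw -8.29 open 0.0390 F [-2.3  0.2  2.2]
tool shift mm [-1.1  0.  -0.1] rows>=0.0 turn deg -0.09 q6 0.34
```

```bash
python3 -m pendant '[[0,0,0,0],[0,0,0,0],[0,0,0,0],[0,0,-0.03,0],[0,0,-0.04,0],[0,0,-0.04,0],[-0.03,0,-0.01,0],[-0.04,0,0,0]]' 0.06
python3 - <<'E'
from h import *
d,im=snap("wrist","w17.png")
d,im=snap("side","s17.png");crop(im,200,205,400,355,"s17c.png")
go([.5,-.34,.20],-5.3)
E
```

```text
time: 22.32
position: [0.5089, 0.0864, 0.2273]
tcp_rot: [2.368, 2.056, 0.013]
wrist_force: [0.7, -1.2, -0.4]
opening: 0.0596
t 22.42 pos [0.5066 0.0809 0.2233] jaw -8.49 open 0.0598 F [ 0.8  0.9 -1. ]
tool shift mm [-417.3   55.5   24. ] rows>=10.0 turn deg -3.19 q6 0.21
```

View pics/w17.png

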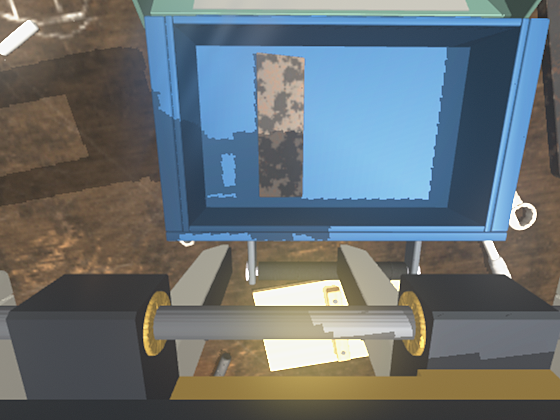

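View pics/s17c.png

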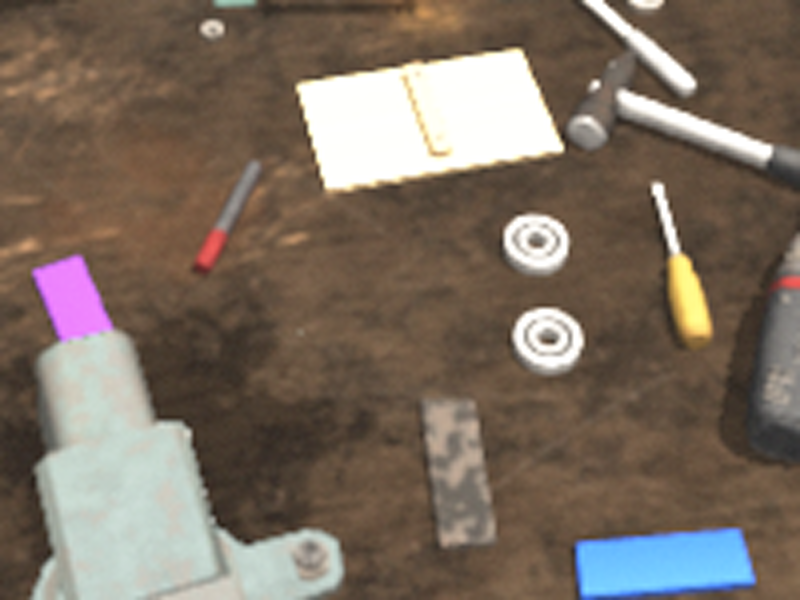

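```bash
python3 -m pendant '[[-0.038,0.006,0,0],[-0.038,0.006,0,0],[-0.038,0.006,0,0],[-0.038,0.006,0,0],[-0.038,0.006,0,0],[-0.038,0.006,0,0],[-0.038,0.006,0,0],[-0.038,0.006,0,0]]'
python3 -m pendant '[[-0.038,0.006,0,0],[-0.038,0.006,0,0],[-0.038,0.006,0,0],[-0.03,0,0,-1.6],[0,0,0,-1.6],[0,0,0,0],[0,0,0,0]]'
python3 - <<'E'
from h import *
d,im=snap("wrist","w18.png")
import pickle; pickle.dump(d,open("w18.pkl","wb"))
go([.5,-.466,.05],-5.3)
E
```

```text
time: 23.08
position: [0.5096, -0.2244, 0.2214]
tcp_rot: [-2.376, -2.055, -0.0]
wrist_force: [0.2, -0.4, -0.4]
opening: 0.0601
time: 23.67
position: [0.5068, -0.3675, 0.221]
tcp_rot: [-2.319, -2.118, -0.001]
wrist_force: [0.2, 0.4, 0.1]
opening: 0.0602
t 23.72 pos [ 0.507  -0.3671  0.2212] jaw -5.13 open 0.0599 F [-0.5  1.1 -0.5]
tool shift mm [-99.3   1.9 171.1] rows>=4.1 turn deg 0.17 q6 -0.62
```

View pics/w18.png

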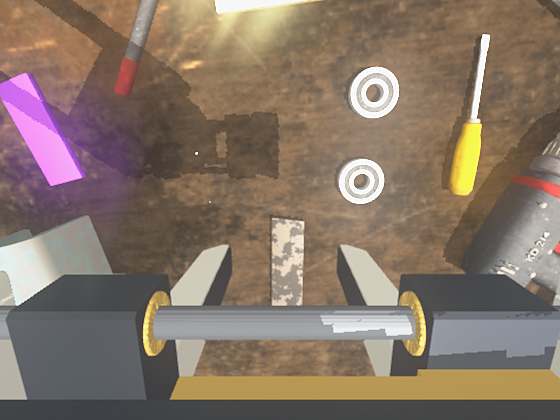

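Run:
```python
from h import *
import pickle; d=pickle.load(open("w18.pkl","rb"))
a,b,c,e=[onz(d,p,.01) for p in [(271,219),(305,220),(303.5,304),(271.5,304)]]
print(a,b,c,e); l=(c+e-a-b);l/=np.linalg.norm(l);print("long",np.degrees(np.arctan2(-l[1],-l[0])));print((a+b)/2+.061*l)
go((a+b)/2+.061*l,-5.1)
```

```text
[ 0.4871 -0.404   0.01  ] [ 0.5283 -0.409   0.01  ] [ 0.518  -0.5243  0.01  ] [ 0.476  -0.5205  0.01  ]
long 84.71472358315847
[ 0.5021 -0.4673  0.01  ]
t 23.72 pos [ 0.507  -0.3671  0.2212] jaw -5.13 open 0.0599 F [-0.5  1.1 -0.5]
tool shift mm [-100.4    4.2  211.1] rows>=5.1 turn deg -0.03 q6 -0.62
```

```bash
python3 -m pendant '[[-0.033,0.0012,0.02,0],[-0.033,0.0012,0.03,0],[-0.033,0.0011,0.035,0],[0,0,0.035,0],[0,0,0.035,0],[0,0,0.03,0],[0,0,0,0],[0,0,0,0]]'
python3 - <<'E'
from h import *
go([.5015,-.466,.011],-5.3)
E
```

```text
time: 24.38
position: [0.5011, -0.4577, 0.0414]
tcp_rot: [-2.313, -2.118, -0.0]
wrist_force: [1.1, -0.5, 1.6]
opening: 0.0601
t 24.38 pos [ 0.5011 -0.4577  0.0414] jaw -5.04 open 0.0601 F [ 1.1 -0.5  1.6]
tool shift mm [-8.3  1.3 30.4] rows>=0.7 turn deg 0.26 q6 -0.73
```

```bash
python3 -m pendant '[[-0.008,0.0005,0.015,0.2],[0,0,0.009,0],[0,0,0.006,0],[0,0,0,0],[0,0,0,0]]'
python3 -m pendant '[[0,0,0,0],[0,0,0,0],[0,0,0,0],[0,0,0,0],[0,0,0,0]]' 0.02 55
python3 - <<'E'
from h import *
go([.6052,.1403,.1024],-8.2)
E
```

```text
time: 24.8
position: [0.5019, -0.4681, 0.0143]
tcp_rot: [2.321, 2.116, 0.0]
wrist_force: [-0.7, -0.1, 0.2]
opening: 0.0602
time: 25.22
position: [0.5018, -0.4685, 0.014]
tcp_rot: [2.321, 2.116, 0.0]
wrist_force: [-0.9, 0.3, 3.9]
opening: 0.0387
t 25.22 pos [ 0.5018 -0.4685  0.014 ] jaw -5.30 open 0.0387 F [-0.9  0.3  3.9]
tool shift mm [615.7  46.8 -88.7] rows>=14.8 turn deg 2.90 q6 -0.73
```

```bash
python3 -m pendant '[[0,0,0,0],[0.002,0,0.002,0],[0,0,0.0015,0],[0,0,0,0]]' 0.05
python3 -m pendant '[[0,0,0,0],[0,0,0,0],[0,0,0,0],[0,0,0,0]]' 0.02 55
python3 -m pendant '[[0,0,-0.015,0],[0,0,-0.03,0],[0,0,-0.04,0],[0.01,0,-0.04,0],[0.02,0.003,-0.04,0],[0.03,0.003,-0.03,0],[0.037,0.003,-0.015,0],[0.037,0.003,0,0]]'
python3 - <<'E'
from h import *
go([.6052,.1403,.23],-8.2)
E
```

```text
time: 25.55
position: [0.5013, -0.4657, 0.0089]
tcp_rot: [-2.321, -2.116, -0.0]
wrist_force: [0.2, 0.3, 0.0]
opening: 0.0497
time: 25.88
position: [0.5017, -0.4662, 0.0097]
tcp_rot: [-2.322, -2.116, 0.0]
wrist_force: [0.9, -0.5, -2.1]
opening: 0.0392
time: 26.55
position: [0.5274, -0.3367, 0.2237]
tcp_rot: [2.316, 2.108, 0.003]
wrist_force: [1.7, 0.2, -2.2]
opening: 0.0393
t 26.55 pos [ 0.5274 -0.3367  0.2237] jaw -5.38 open 0.0393 F [ 1.7  0.2 -2.2]
tool shift mm [482.2  32.8  -8.4] rows>=11.6 turn deg 2.82 q6 -0.56
```

```bash
python3 -m pendant '[[0.037,0.0025,0,0],[0.037,0.0025,0,0],[0.037,0.0025,0,0],[0.037,0.0025,0,0],[0.037,0.0025,0,0],[0.037,0.0025,0,0],[0.037,0.0025,0,0],[0.037,0.0025,0,0]]'
python3 -m pendant '[[0.037,0.0025,0,0],[0.037,0.0025,0,0],[0.037,0.0025,0,0],[0.03,0.0025,0,2.8],[0.02,0,0,0],[0,0,0,0],[0,0,0,0]]'
python3 - <<'E'
from h import *
d,im=snap("wrist","w19.png")
go([.6052,.1403,.17],-8.2)
E
```

```text
time: 27.22
position: [0.5726, -0.0412, 0.2175]
tcp_rot: [2.321, 2.116, 0.001]
wrist_force: [0.1, -0.6, -2.7]
opening: 0.0389
time: 27.8
position: [0.5983, 0.1173, 0.217]
tcp_rot: [2.37, 2.062, -0.0]
wrist_force: [0.1, -0.4, -2.0]
opening: 0.0396
t 27.85 pos [0.5983 0.1161 0.2169] jaw -8.03 open 0.0391 F [ 0.1 -0.2 -3.4]
tool shift mm [24.9  3.4 46.9] rows>=1.1 turn deg 0.17 q6 0.25
```

View pics/w19.png

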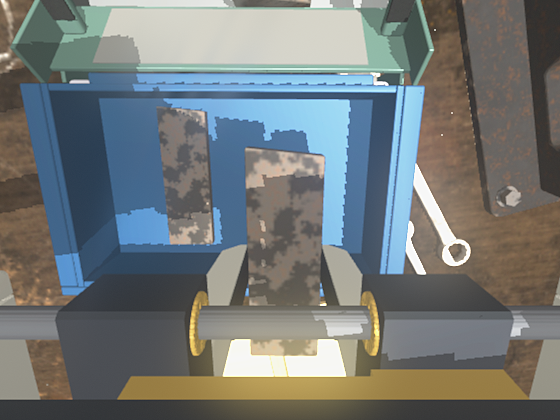

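```bash
python3 -m pendant '[[0.0125,0.0017,0,0.1],[0.0125,0.0017,0,0],[0,0,0.02,0],[0,0,0.025,0],[0,0,0.025,0],[0,0,0.02,0],[0,0,0,0],[0,0,0,0]]'
python3 - <<'E'
from h import *
go([.6052,.1403,.1007],-8.2)
E
```

```text
time: 28.52
position: [0.6045, 0.1403, 0.1253]
tcp_rot: [-2.374, -2.055, 0.004]
wrist_force: [0.1, 0.4, -1.7]
opening: 0.0392
t 28.52 pos [0.6045 0.1403 0.1253] jaw -8.22 open 0.0392 F [ 0.1  0.4 -1.7]
tool shift mm [ 0.1  0.7 24.6] rows>=0.6 turn deg -0.02 q6 0.29
```

```bash
python3 -m pendant '[[0,0.0005,0.01,0],[0,0,0.007,0],[0,0,0.004,0],[0,0,0.003,0],[0,0,0.001,0],[0,0,0,0]]'
python3 - <<'E'
from h import *
go([.6052,.1403,.1007],-8.2)
E
```

```text
time: 29.02
position: [0.6059, 0.1404, 0.1013]
tcp_rot: [-2.374, -2.057, 0.0]
wrist_force: [0.2, 0.2, -2.8]
opening: 0.0395
t 29.02 pos [0.6059 0.1404 0.1013] jaw -8.20 open 0.0395 F [ 0.2  0.2 -2.8]
tool shift mm [-0.2 -0.7  0.6] rows>=0.0 turn deg 0.00 q6 0.29
```

```bash
python3 -m pendant '[[0,0,0.0015,0],[0,0,0,0]]'
python3 -m pendant '[[0,0,0,0],[0,0,0,0],[0,0,0,0],[0,0,-0.03,0],[0,0,-0.04,0],[0,0,-0.04,0],[-0.03,0,-0.01,0],[-0.04,0,0,0]]' 0.06
python3 - <<'E'
from h import *
d,im=snap("wrist","w20.png")
import pickle; pickle.dump(d,open("w20.pkl","wb"))
d,im=snap("side","s20.png");crop(im,200,205,400,355,"s20c.png")
go([.56,-.10,.20],-8.2)
E
```

```text
time: 29.18
position: [0.6065, 0.1405, 0.1006]
tcp_rot: [2.374, 2.057, 0.001]
wrist_force: [-0.5, -0.5, -1.0]
opening: 0.0391
time: 29.85
position: [0.5989, 0.0731, 0.2263]
tcp_rot: [2.366, 2.058, 0.013]
wrist_force: [1.0, -1.4, 0.6]
opening: 0.0601
t 29.95 pos [0.5966 0.0667 0.2219] jaw -8.40 open 0.0600 F [ 0.1  0.7 -1.1]
tool shift mm [-170.2  -12.    22.1] rows>=4.1 turn deg -0.20 q6 0.17
```

View pics/w20.png

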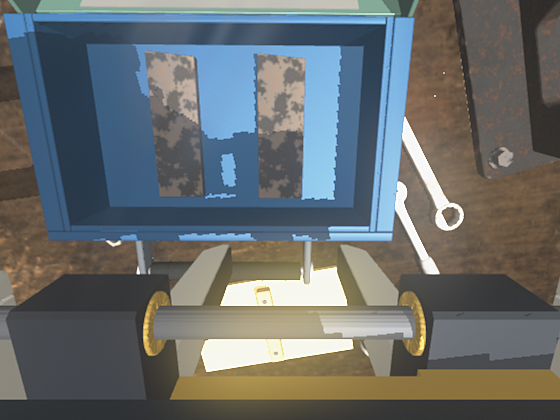

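View pics/s20c.png

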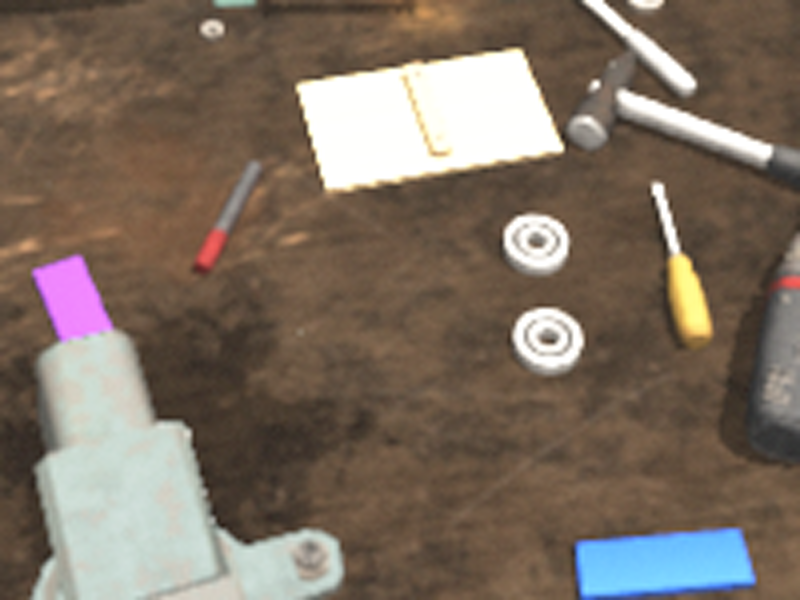

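Run:
```python
from tote import *
d=pickle.load(open("w13.pkl","rb")); im=cv2.imread("pics/w13.png"); crop(im,90,30,260,230,"w13c.png")
c=fit(d,[(198,48),(236,204),(153,219),(106,67)],.008)
d=pickle.load(open("w20.pkl","rb"))
fit(d,[(87,45),(363,45),(361,208),(109,208)],.091)
```

```text
centre [ 0.5576 -0.109   0.008 ] x 0.21213483603624333 1.866371138507669 y 0.12567788333196578 91.52673810631153
centre [0.5618 0.1456 0.091 ] x 0.2364841802306451 -7.944585703926982 y 0.14162547648100618 83.13893239159077
```

View pics/w13c.png

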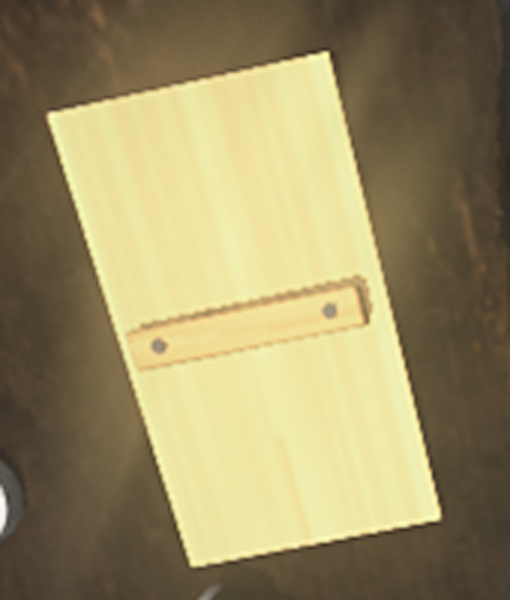

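```bash
python3 -m pendant '[[-0.03,-0.002,0,-3.3],[-0.035,-0.002,0,-3.3],[-0.035,-0.002,0,-3.2],[-0.035,-0.002,0,0],[-0.03,0,0.02,0],[-0.01,0,0.04,0],[0,0,0.04,0],[0,0,0,0]]' 0.045
python3 - <<'E'
from h import *
d,im=snap("wrist","w21.png")
go([.5576,-.109,.018],1.7)
E
```

```text
time: 30.62
position: [0.5762, -0.1024, 0.1107]
tcp_rot: [-2.184, -2.242, 0.01]
wrist_force: [-2.3, 0.5, -2.5]
opening: 0.0452
t 30.67 pos [ 0.5778 -0.1021  0.1148] jaw 1.55 open 0.0449 F [-0.9  1.1  0. ]
tool shift mm [ -6.7 -19.5  96.9] rows>=2.3 turn deg -0.15 q6 -0.29
```

View pics/w21.png

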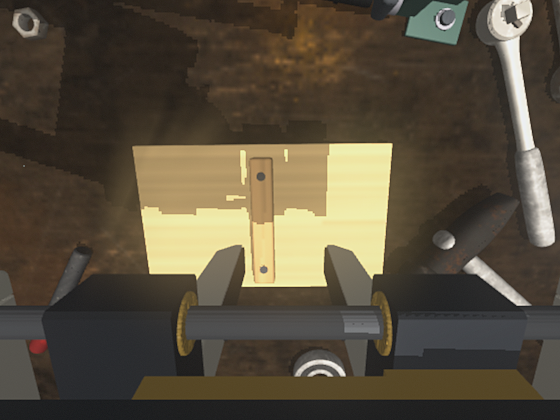

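Run:
```python
from tote import *
d,im=snap("wrist")
fit(d,[(134,146),(392,143),(386,286),(149,287)],.008)
fit(d,[(250,158),(272,158),(274,283),(252,283)],.022)
ds=snap("side")[0]
S2=lambda x,y:(200+x/4,205+y/4)
print("h",tri(d,(261,158),ds,S2(416,68)),tri(d,(263,283),ds,S2(441,151)))
go([.5576,-.109,.018],1.7)
```

```text
centre [ 0.5596 -0.11    0.008 ] x 0.21667935834079607 2.1846123658616396 y 0.12951261029949138 92.44729262776707
centre [ 0.5582 -0.1093  0.022 ] x 0.01835506253849079 1.738957516057468 y 0.10884278996911932 91.40040979270748
h (array([ 0.5587, -0.056 ,  0.0173]), np.float64(0.004636658264992511)) (array([ 0.5597, -0.1644,  0.0207]), np.float64(0.00044135539843396344))
t 30.77 pos [ 0.5823 -0.1025  0.1212] jaw 1.63 open 0.0452 F [ 0.1 -0.   1.4]
tool shift mm [ -5.8 -24.9 103.2] rows>=2.5 turn deg -0.07 q6 -0.29
```

```bash
python3 -m pendant '[[-0.0063,-0.0243,0,0],[0,0,0.03,0],[0,0,0.035,0],[0,0,0.02,0],[0,0,0.008,0],[0,0,0,0],[0,0,0,0]]'
python3 - <<'E'
from h import *
go([.5582,-.1093,.019],1.7)
snap("wrist","w22.png")
E
```

```text
time: 31.35
position: [0.5598, -0.11, 0.0296]
tcp_rot: [2.187, 2.251, 0.002]
wrist_force: [0.2, 0.1, 1.0]
opening: 0.0447
t 31.35 pos [ 0.5598 -0.11    0.0296] jaw 1.65 open 0.0447 F [0.2 0.1 1. ]
tool shift mm [ 0.7 -1.6 10.6] rows>=0.3 turn deg -0.05 q6 -0.31
```

View pics/w22.png

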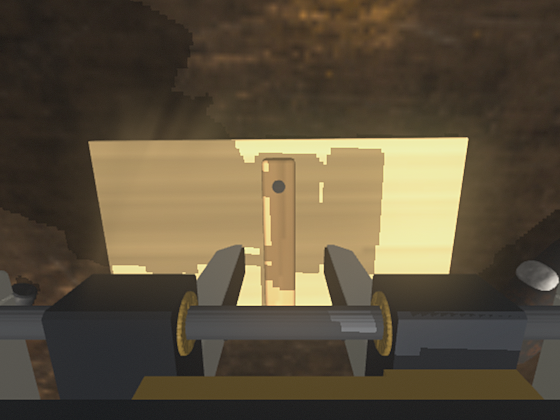

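```bash
python3 -m pendant '[[0,-0.0015,0.005,0],[0,0,0.004,0],[0,0,0.002,0],[0,0,0,0]]'
python3 -m pendant '[[0,0,0,0],[0,0,0,0],[0,0,0,0],[0,0,0,0],[0,0,0,0]]' 0.005 50
python3 - <<'E'
from h import *
go([.5607,.1467,.20],-8.2)
E
```

```text
time: 31.73
position: [0.5567, -0.1101, 0.0163]
tcp_rot: [2.19, 2.252, 0.001]
wrist_force: [0.1, 1.0, 2.1]
opening: 0.0452
time: 32.15
position: [0.5567, -0.1101, 0.0163]
tcp_rot: [2.19, 2.252, 0.001]
wrist_force: [-1.5, 1.0, 6.0]
opening: 0.0175
t 32.15 pos [ 0.5567 -0.1101  0.0163] jaw 1.61 open 0.0175 F [-1.5  1.   6. ]
tool shift mm [ 256.5   11.3 -183.8] rows>=6.2 turn deg 9.81 q6 -0.31
```

```bash
python3 -m pendant '[[0,0,-0.015,0],[0,0,-0.03,0],[0,0,-0.04,0],[0.005,0,-0.04,0],[0.02,0.002,-0.035,2],[0.03,0.003,-0.025,2],[0.035,0.003,0,2],[0.035,0.003,0,2]]'
python3 -m pendant '[[0.035,0.003,0,1.8],[0.03,0,0,0],[0.02,0,0,0],[0,0,0,0],[0,0,0,0]]'
python3 - <<'E'
from h import *
d,im=snap("wrist","w23.png")
import pickle; pickle.dump(d,open("w23.pkl","wb"))
go([.5607,.1467,.20],-8.2)
E
```

```text
time: 32.82
position: [0.5721, 0.0154, 0.2033]
tcp_rot: [2.343, 2.088, 0.005]
wrist_force: [-0.2, 0.4, -1.8]
opening: 0.0175
time: 33.23
position: [0.5843, 0.0995, 0.1998]
tcp_rot: [-2.371, -2.059, 0.002]
wrist_force: [0.1, -0.9, -2.4]
opening: 0.0176
t 33.28 pos [0.5844 0.0985 0.2   ] jaw -8.13 open 0.0176 F [-0.3 -0.1 -0.9]
tool shift mm [ 44.4 -30.3  -0. ] rows>=1.1 turn deg 0.07 q6 0.22
```

View pics/w23.png

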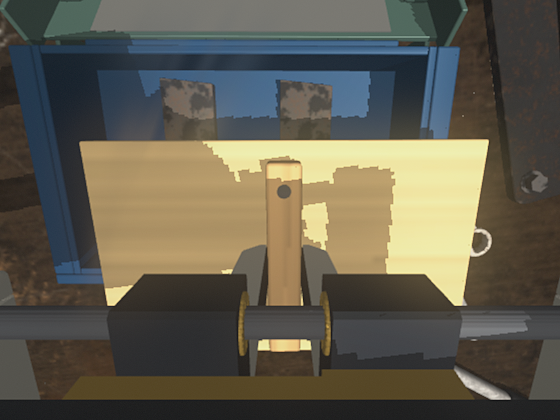

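Run:
```python
from tote import *
d=pickle.load(open("w23.pkl","rb"))
a,b=onz(d,(97,70),.091),onz(d,(396,72),.091); print(a,b,(a+b)/2,np.degrees(np.arctan2(*(b-a)[[1,0]])))
th=np.radians(-8.2);ey=np.array([-np.sin(th),np.cos(th),0]);print("tote c",(a+b)/2-.07*ey)
z=.2-.0163+.008
a,b=onz(d,(80,142),z),onz(d,(489,140),z); print(a,b,np.linalg.norm(a-b),np.degrees(np.arctan2(*(b-a)[[1,0]])),"sep c",(a+b)/2-.064*ey)
print(tool()[0])
```

```text
[0.4552 0.2326 0.091 ] [0.6861 0.1985 0.091 ] [0.5707 0.2155 0.091 ] -8.390142148970073
tote c [0.5607 0.1463 0.091 ]
[0.4888 0.1776 0.1917] [0.6972 0.1493 0.1917] 0.21029180650131257 -7.757757641106473 sep c [0.5839 0.1001 0.1917]
[0.5844 0.0985 0.2   ]
```

```bash
python3 -m pendant '[[0.0214,-0.0148,0,0.3],[0.0214,-0.0148,0,0],[0,0,0,0],[0,0,0,0],[0,0,0,0]]'
python3 - <<'E'
from h import *
go([.5612,.1450,.1173],-8.5)
E
```

```text
time: 33.7
position: [0.562, 0.1439, 0.2008]
tcp_rot: [2.38, 2.05, -0.001]
wrist_force: [-0.2, 0.4, -1.1]
opening: 0.0173
t 33.70 pos [0.562  0.1439 0.2008] jaw -8.54 open 0.0173 F [-0.2  0.4 -1.1]
tool shift mm [ 1.1 -1.  83.5] rows>=2.0 turn deg -0.04 q6 0.31
```

```bash
python3 -m pendant '[[0.001,-0.001,0.015,0],[0,0,0.02,0],[0,0,0.015,0],[0,0,0.01,0],[0,0,0.01,0],[0,0,0.004,0],[0,0,0,0],[0,0,0,0]]'
python3 - <<'E'
from h import *
go([.5612,.1450,.1173],-8.5)
d,im=snap("wrist","w24.png")
E
```

```text
time: 34.37
position: [0.5614, 0.1461, 0.1274]
tcp_rot: [2.38, 2.05, 0.001]
wrist_force: [-0.2, 0.2, -1.6]
opening: 0.0174
t 34.37 pos [0.5614 0.1461 0.1274] jaw -8.51 open 0.0174 F [-0.2  0.2 -1.6]
tool shift mm [-1.1 -0.  10.1] rows>=0.2 turn deg -0.01 q6 0.31
```

View pics/w24.png

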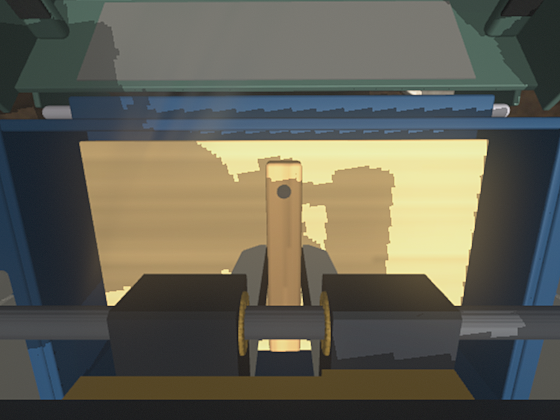

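Fits between the walls. Lower the last centimetre.

```bash
python3 -m pendant '[[-0.001,0,0.004,0],[0,0,0.003,0],[0,0,0.002,0],[0,0,0.0012,0],[0,0,0,0]]'
python3 - <<'E'
from h import *
go([.5612,.1450,.1173],-8.5)
E
```

```text
time: 34.83
position: [0.561, 0.1453, 0.1173]
tcp_rot: [2.38, 2.051, 0.0]
wrist_force: [-2.3, -1.7, 3.5]
opening: 0.0175
t 34.83 pos [0.561  0.1453 0.1173] jaw -8.49 open 0.0175 F [-2.3 -1.7  3.5]
tool shift mm [-0.3  0.2  0. ] rows>=0.0 turn deg 0.01 q6 0.31
```

```bash
python3 -m pendant '[[0,0,0,0],[0,0,0,0],[0,0,0,0],[0,0,-0.03,0],[0,0,-0.04,0],[0,0,-0.04,0],[-0.03,0,-0.01,0],[-0.04,0,0,0]]' 0.045
python3 - <<'E'
from h import *
d,im=snap("wrist","w25.png")
import pickle; pickle.dump(d,open("w25.pkl","wb"))
d,im=snap("side","s25.png");crop(im,200,205,400,355,"s25c.png")
go([.64,-.28,.22],81.8)
E
```

```text
time: 35.5
position: [0.5529, 0.0778, 0.242]
tcp_rot: [2.372, 2.053, 0.011]
wrist_force: [0.2, -1.0, -0.2]
opening: 0.0452
t 35.60 pos [0.5507 0.072  0.2379] jaw -8.69 open 0.0451 F [-0.5  0.1 -0.1]
tool shift mm [-334.4  141.4   18.7] rows>=8.0 turn deg 89.51 q6 0.19
```

View pics/w25.png

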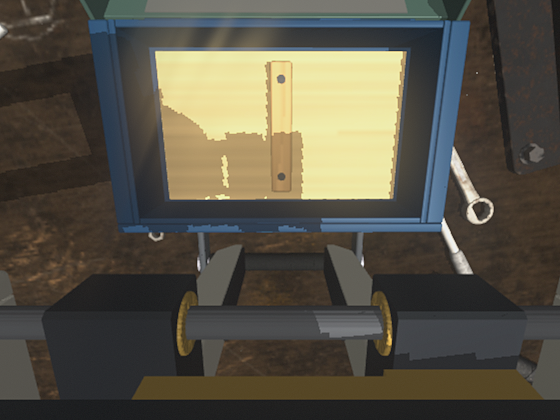

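View pics/s25c.png

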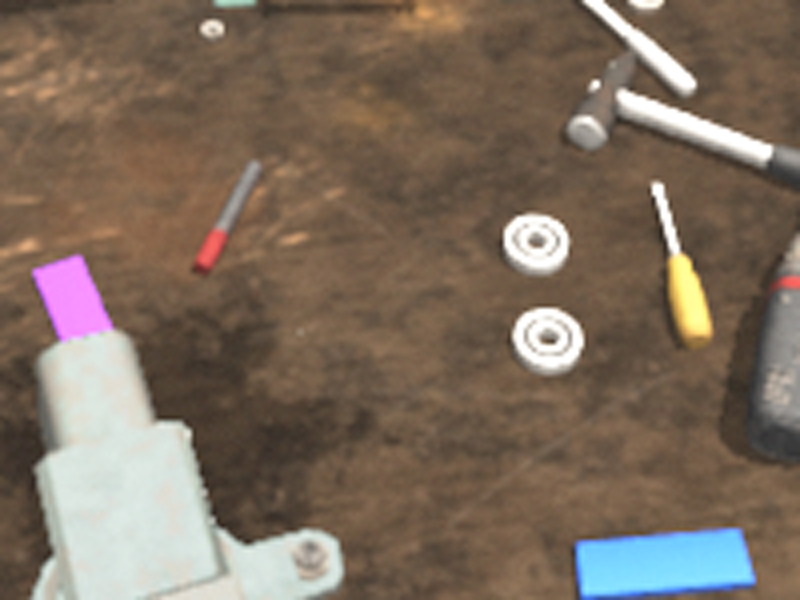

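```bash
python3 -m pendant '[[-0.0366,0.0129,0,0],[-0.0366,0.0129,0,0],[-0.0366,0.0129,0,0],[-0.0366,0.0129,0,0],[-0.0366,0.0129,0,0],[-0.0366,0.0129,0,0],[-0.0366,0.0129,0,0],[-0.0366,0.0129,0,0]]' 0.072
python3 -m pendant '[[-0.0366,0.0129,0,0],[0,0,0,-7],[0,0,0,-7],[0,0,0.01,-7],[0,0,0.01,-7],[0,0,0.01,-7],[0,0,0.01,-7],[0,0,0.01,-7]]'
python3 -m pendant '[[0,0,0.01,-7],[0,0,0.01,-7],[0,0,0.01,-7],[0,0,0.01,-7],[0,0,0.01,-7],[0,0,0.01,-7],[0,0,0,0],[0,0,0,0]]'
python3 - <<'E'
from h import *
d,im=snap("wrist","w26.png")
import pickle; pickle.dump(d,open("w26.pkl","wb"))
go([.6161,-.2708,.0105],81.8)
E
```

```text
time: 36.27
position: [0.6093, -0.23, 0.2357]
tcp_rot: [-2.379, -2.05, 0.0]
wrist_force: [1.4, -0.2, 0.8]
opening: 0.0722
time: 36.93
position: [0.6166, -0.2661, 0.1851]
tcp_rot: [-1.306, -2.856, -0.001]
wrist_force: [0.2, -0.0, 0.7]
opening: 0.0722
time: 37.6
position: [0.616, -0.266, 0.1252]
tcp_rot: [-0.211, -3.132, -0.002]
wrist_force: [0.3, 0.1, 0.3]
opening: 0.072
t 37.65 pos [ 0.6166 -0.2664  0.1263] jaw 82.25 open 0.0719 F [-0.2 -0.1  0.7]
tool shift mm [ -0.2  -4.5 115.8] rows>=2.8 turn deg 0.45 q6 -1.92
```

View pics/w26.png

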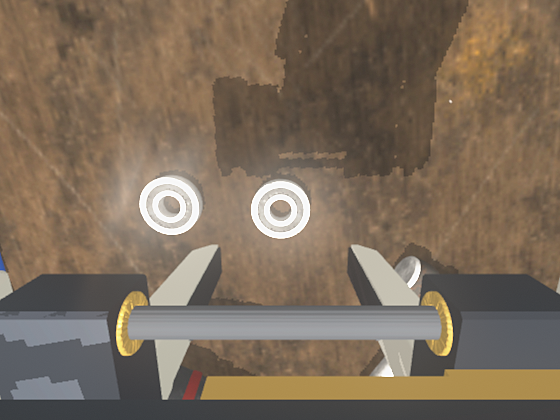

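Run:
```python
from h import *
import pickle; d=pickle.load(open("w26.pkl","rb"))
print(onz(d,(171,205),.015),onz(d,(281,209),.015))
d,im=snap("side","s26.png");crop(im,200,205,400,355,"s26c.png")
```

```text
[ 0.5959 -0.3644  0.015 ] [ 0.6124 -0.2693  0.015 ]
```

View pics/s26c.png

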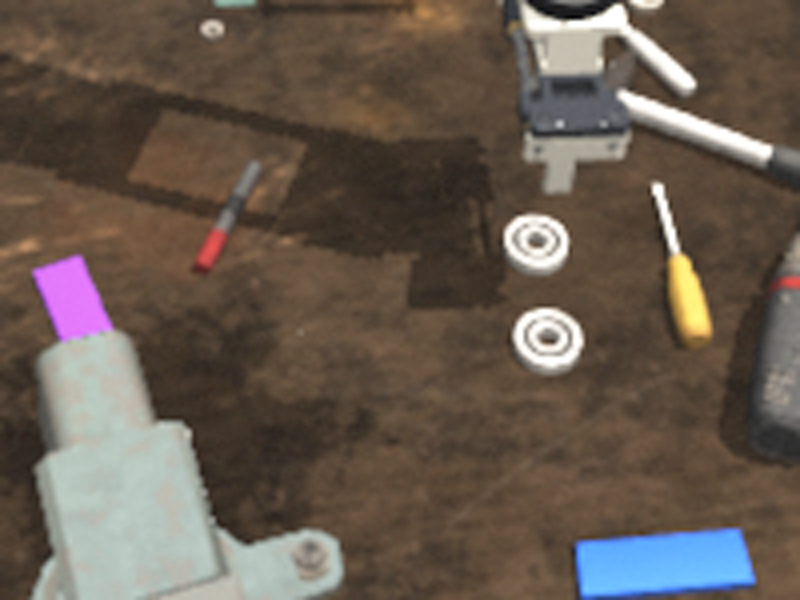

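```bash
python3 -m pendant '[[0.002,-0.0036,0.02,0],[0,0,0.03,0],[0,0,0.03,0],[0,0,0.02,0],[0,0,0.008,0],[0,0,0,0],[0,0,0,0]]'
python3 - <<'E'
from h import *
go([.614,-.2697,.0105],81.8)
E
```

```text
time: 38.28
position: [0.6149, -0.2704, 0.0198]
tcp_rot: [0.207, 3.134, -0.001]
wrist_force: [1.0, -0.8, 0.9]
opening: 0.072
t 38.28 pos [ 0.6149 -0.2704  0.0198] jaw 82.44 open 0.0720 F [ 1.  -0.8  0.9]
tool shift mm [1.  0.6 9.3] rows>=0.2 turn deg 0.64 q6 -1.93
```

```bash
python3 -m pendant '[[0.001,0,0.005,0.6],[0,0,0.003,0],[0,0,0,0],[0,0,0,0]]'
python3 -m pendant '[[0,0,0,0],[0,0,0,0],[0,0,0,0],[0,0,0,0],[0,0,0,0]]' 0.03 45
python3 - <<'E'
from h import *
import pickle
from tote import fit
go([.614,-.2697,.0105],81.8)
d=pickle.load(open("w25.pkl","rb"))
fit(d,[(155,50.5),(407.5,51),(393,199),(170,199)],.109)
fit(d,[(271.5,62),(290.5,62),(290.5,191.5),(273,191.5)],.123)
E
```

```text
time: 38.62
position: [0.6136, -0.2702, 0.0114]
tcp_rot: [0.222, 3.133, -0.001]
wrist_force: [-0.6, 0.2, -0.2]
opening: 0.0722
time: 39.03
position: [0.6134, -0.2701, 0.0109]
tcp_rot: [0.222, 3.134, 0.0]
wrist_force: [-0.6, -0.4, 0.6]
opening: 0.0511
t 39.03 pos [ 0.6134 -0.2701  0.0109] jaw 81.90 open 0.0511 F [-0.6 -0.4  0.6]
tool shift mm [-0.6  0.4  0.4] rows>=0.0 turn deg 0.10 q6 -1.92
centre [0.5615 0.1463 0.109 ] x 0.2114558832212521 -8.28993479339679 y 0.12757517596892032 81.73054216674791
centre [0.5611 0.1458 0.123 ] x 0.015485676707319545 -8.240930629076788 y 0.10631439949091515 81.98456921144096
```

```bash
python3 -m pendant '[[0,0,-0.015,0],[0,0,-0.03,0],[0,0,-0.04,0],[0,0.005,-0.04,0],[0.002,0.02,-0.04,0],[0.004,0.03,-0.03,0],[0.005,0.035,-0.012,0],[0.005,0.035,0,0]]'
python3 -m pendant '[[0.005,0.035,0,0],[0.005,0.035,0,0],[0.005,0.035,0,0],[0.005,0.035,0,0],[0.005,0.035,0,0],[0.005,0.035,0,0],[0.005,0.035,0,0],[0.004,0.02,0,0]]'
python3 -m pendant '[[0,0,0,0],[0,0,0,0]]'
python3 - <<'E'
from h import *
snap("wrist","w27.png")
go([.6157,.1381,.18],81.8)
E
```

```text
time: 39.7
position: [0.6171, -0.1462, 0.2213]
tcp_rot: [0.223, 3.125, -0.004]
wrist_force: [1.2, -0.0, -0.6]
opening: 0.0511
time: 40.37
position: [0.6131, 0.1254, 0.2154]
tcp_rot: [0.219, 3.133, 0.002]
wrist_force: [-0.0, 0.5, -1.3]
opening: 0.0511
time: 40.53
position: [0.6134, 0.1229, 0.2151]
tcp_rot: [0.218, 3.134, -0.0]
wrist_force: [-0.5, -0.2, -1.3]
opening: 0.0512
t 40.58 pos [0.6136 0.1217 0.2149] jaw 81.96 open 0.0507 F [-0.5 -0.1 -1. ]
tool shift mm [ 0.2 16.6 34.9] rows>=0.8 turn deg 0.16 q6 -1.32
```

View pics/w27.png

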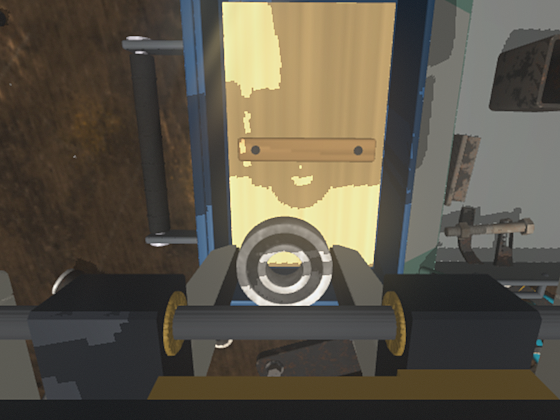

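```bash
python3 -m pendant '[[0,0.008,0,0],[0,0.0086,0.01,0],[0,0,0.025,0],[0,0,0.025,0],[0,0,0.015,0],[0,0,0.01,0],[0,0,0,0],[0,0,0,0]]'
python3 - <<'E'
from h import *
go([.6157,.1381,.1199],81.8)
E
```

```text
time: 41.25
position: [0.6158, 0.1379, 0.1289]
tcp_rot: [-0.223, -3.133, 0.0]
wrist_force: [-0.4, 0.4, -0.2]
opening: 0.0508
t 41.25 pos [0.6158 0.1379 0.1289] jaw 81.87 open 0.0508 F [-0.4  0.4 -0.2]
tool shift mm [0.1 0.2 9. ] rows>=0.2 turn deg 0.07 q6 -1.29
```

```bash
python3 -m pendant '[[0,0,0.004,0],[0,0,0.003,0],[0,0,0.0015,0],[0,0,0,0],[0,0,0,0]]'
python3 - <<'E'
from h import *
go([.6157,.1381,.1199],81.8)
E
```

```text
time: 41.67
position: [0.6162, 0.1382, 0.1211]
tcp_rot: [0.222, 3.133, 0.0]
wrist_force: [-0.0, 0.4, -2.4]
opening: 0.0508
t 41.67 pos [0.6162 0.1382 0.1211] jaw 81.90 open 0.0508 F [-0.   0.4 -2.4]
tool shift mm [ 0.5 -0.2  1.2] rows>=0.0 turn deg 0.10 q6 -1.29
```

```bash
python3 -m pendant '[[0,0,0.0013,0],[0,0,0,0],[0,0,0,0]]'
python3 -m pendant '[[0,0,0,0],[0,0,0,0],[0,0,0,0],[0,0,-0.02,0],[0,0,-0.03,0],[0,0,-0.04,0],[0,-0.02,-0.02,0],[0,-0.04,0,0]]' 0.068
python3 - <<'E'
from h import *
snap("wrist","w28.png"); d,im=snap("side","s28.png"); crop(im,200,205,400,355,"s28c.png")
go([.5965,-.3656,.22],81.8)
E
```

```text
time: 41.92
position: [0.6164, 0.1382, 0.1199]
tcp_rot: [0.222, 3.133, 0.0]
wrist_force: [-0.1, 0.6, -0.1]
opening: 0.051
time: 42.58
position: [0.6106, 0.0818, 0.2367]
tcp_rot: [0.214, 3.124, 0.004]
wrist_force: [0.8, -0.7, 1.4]
opening: 0.0679
t 42.68 pos [0.6083 0.0746 0.2317] jaw 81.73 open 0.0680 F [-0.1  1.2 -0.7]
tool shift mm [ -51.6 -437.3   12.6] rows>=10.5 turn deg -0.07 q6 -1.39
```

View pics/s28c.png

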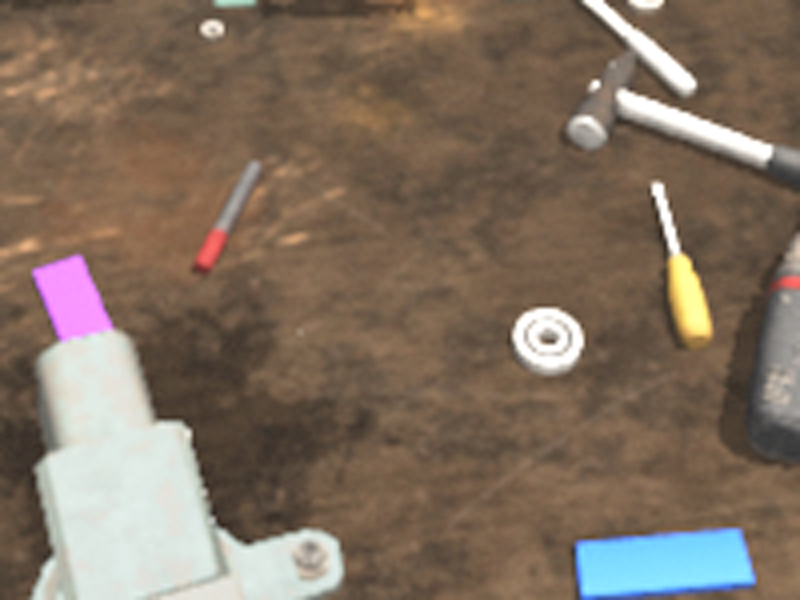

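View pics/w28.png

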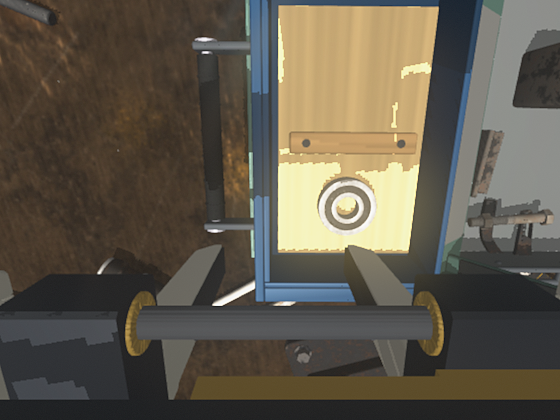

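Bearing 1 lies flat at (347,205) beside the batten. On to bearing 2.

```bash
python3 -m pendant '[[-0.0043,-0.0365,0,0],[-0.0043,-0.0365,0,0],[-0.0043,-0.0365,0,0],[-0.0043,-0.0365,0,0],[-0.0043,-0.0365,0,0],[-0.0043,-0.0365,0,0],[-0.0043,-0.0365,0,0],[-0.0043,-0.0365,0,0]]' 0.072
python3 -m pendant '[[-0.0043,-0.0365,0.01,0],[-0.0043,-0.0365,0.02,0],[-0.0043,-0.0365,0.03,0],[-0.004,-0.0358,0.03,0],[0,0,0,0],[0,0,0,0]]'
python3 - <<'E'
from h import *
d,im=snap("wrist","w29.png")
import pickle; pickle.dump(d,open("w29.pkl","wb"))
go([.5965,-.3656,.0105],81.8)
E
```

```text
time: 43.35
position: [0.6, -0.2166, 0.2289]
tcp_rot: [-0.222, -3.133, -0.001]
wrist_force: [0.2, -0.0, -0.1]
opening: 0.072
time: 43.85
position: [0.5946, -0.3532, 0.1421]
tcp_rot: [-0.226, -3.128, -0.006]
wrist_force: [0.5, 0.3, 0.5]
opening: 0.072
t 43.90 pos [ 0.5961 -0.3526  0.1447] jaw 81.82 open 0.0719 F [-0.6 -1.1  0.1]
tool shift mm [ -2.6 -13.1 134.2] rows>=3.2 turn deg 0.02 q6 -2.04
```

View pics/w29.png

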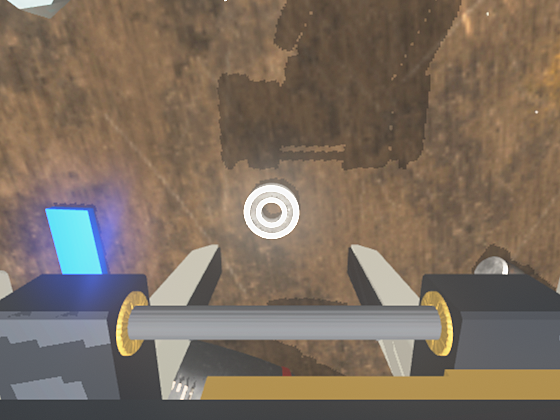

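Run:
```python
from h import *
import pickle; d=pickle.load(open("w29.pkl","rb"))
b=onz(d,(271.5,211),.015); print(b); b[2]=.0105; go(b,81.8)
```

```text
[ 0.5956 -0.3661  0.015 ]
t 43.90 pos [ 0.5961 -0.3526  0.1447] jaw 81.82 open 0.0719 F [-0.6 -1.1  0.1]
tool shift mm [ -1.7 -13.7 134.2] rows>=3.2 turn deg 0.02 q6 -2.04
```

```bash
python3 -m pendant '[[-0.001,-0.007,0.02,0],[-0.001,-0.0067,0.035,0],[0,0,0.035,0],[0,0,0.025,0],[0,0,0.008,0],[0,0,0,0],[0,0,0,0]]'
python3 - <<'E'
from h import *
go([.5956,-.3661,.0108],81.8)
E
```

```text
time: 44.48
position: [0.5984, -0.3663, 0.0257]
tcp_rot: [0.22, 3.132, -0.002]
wrist_force: [-0.7, -0.4, 0.2]
opening: 0.0719
t 44.48 pos [ 0.5984 -0.3663  0.0257] jaw 81.97 open 0.0719 F [-0.7 -0.4  0.2]
tool shift mm [ 2.9 -0.2 14.9] rows>=0.4 turn deg 0.17 q6 -2.05
```

```bash
python3 -m pendant '[[0.0028,0,0.007,0.2],[0,0,0.005,0],[0,0,0.0015,0],[0,0,0,0],[0,0,0,0]]'
python3 -m pendant '[[0,0,0,0],[0,0,0,0],[0,0,0,0],[0,0,0,0],[0,0,0,0]]' 0.03 45
python3 - <<'E'
from h import *
go([.5069,.1539,.22],81.8)
E
```

```text
time: 44.9
position: [0.5944, -0.3664, 0.0104]
tcp_rot: [0.227, 3.133, -0.0]
wrist_force: [0.3, -0.7, 0.1]
opening: 0.072
time: 45.32
position: [0.5944, -0.3663, 0.0102]
tcp_rot: [0.227, 3.133, -0.0]
wrist_force: [0.3, -0.1, 0.7]
opening: 0.0512
t 45.32 pos [ 0.5944 -0.3663  0.0102] jaw 81.70 open 0.0512 F [ 0.3 -0.1  0.7]
tool shift mm [ 161.6  502.1 -209.8] rows>=12.0 turn deg -0.10 q6 -2.05
```

```bash
python3 -m pendant '[[0,0,-0.015,0],[0,0,-0.03,0],[0,0,-0.04,0],[0.003,0.01,-0.04,0],[0.007,0.02,-0.04,0],[0.01,0.03,-0.03,0],[0.0115,0.0355,-0.013,0],[0.0115,0.0355,0,0]]'
python3 -m pendant '[[0.0115,0.0355,0,0],[0.0115,0.0355,0,0],[0.0115,0.0355,0,0],[0.0115,0.0355,0,0],[0.0115,0.0355,0,0],[0.0115,0.0355,0,0],[0.0115,0.0355,0,0],[0.0115,0.0355,0,0]]'
python3 -m pendant '[[0.0115,0.0355,0,0],[0.01,0.03,0,0],[0,0,0,0],[0,0,0,0]]'
python3 - <<'E'
from h import *
snap("wrist","w30.png")
go([.5069,.1539,.18],81.8)
E
```

```text
time: 45.98
position: [0.5729, -0.2338, 0.2204]
tcp_rot: [0.229, 3.125, -0.006]
wrist_force: [1.5, 1.0, -1.5]
opening: 0.0511
time: 46.65
position: [0.5204, 0.0625, 0.2148]
tcp_rot: [0.227, 3.132, 0.0]
wrist_force: [-0.3, -0.0, -0.9]
opening: 0.0507
time: 46.98
position: [0.5089, 0.1303, 0.2145]
tcp_rot: [0.222, 3.133, 0.0]
wrist_force: [-0.8, -0.7, -0.9]
opening: 0.0508
t 47.03 pos [0.5092 0.1291 0.2143] jaw 81.81 open 0.0510 F [-0.9  0.  -1.9]
tool shift mm [ 5.9 24.2 34.3] rows>=0.8 turn deg 0.01 q6 -1.28
```

View pics/w30.png

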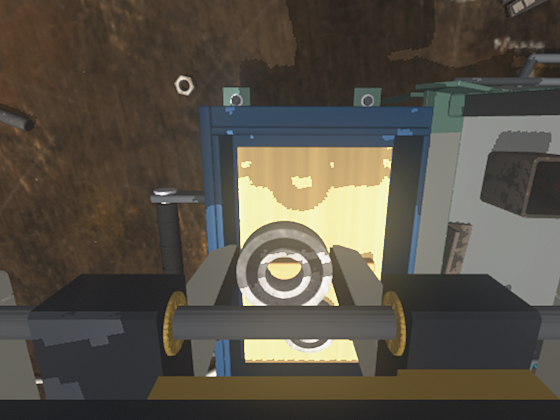

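```bash
python3 -m pendant '[[0.003,0.012,0,0],[0.0029,0.0122,0.01,0],[0,0,0.025,0],[0,0,0.025,0],[0,0,0.015,0],[0,0,0.008,0],[0,0,0,0],[0,0,0,0]]'
python3 - <<'E'
from h import *
go([.5069,.1539,.1192],81.8)
E
```

```text
time: 47.7
position: [0.5069, 0.1535, 0.1305]
tcp_rot: [-0.228, -3.133, 0.0]
wrist_force: [0.3, 0.1, -0.7]
opening: 0.0511
t 47.70 pos [0.5069 0.1535 0.1305] jaw 81.67 open 0.0511 F [ 0.3  0.1 -0.7]
tool shift mm [ 0.1  0.4 11.3] rows>=0.3 turn deg -0.13 q6 -1.23
```

```bash
python3 -m pendant '[[0,0,0.005,0],[0,0,0.004,0],[0,0,0.002,0],[0,0,0.001,0],[0,0,0,0],[0,0,0,0]]'
python3 - <<'E'
from h import *
go([.5069,.1539,.1192],81.8)
E
```

```text
time: 48.2
position: [0.5073, 0.1536, 0.1192]
tcp_rot: [0.227, 3.132, 0.0]
wrist_force: [-0.5, 0.2, 2.6]
opening: 0.0511
t 48.20 pos [0.5073 0.1536 0.1192] jaw 81.70 open 0.0511 F [-0.5  0.2  2.6]
tool shift mm [ 0.5  0.2 -0. ] rows>=0.0 turn deg -0.10 q6 -1.23
```

```bash
python3 -m pendant '[[0,0,0,0],[0,0,0,0],[0,0,0,0],[0,0,-0.02,0],[0,0,-0.03,0],[0,0,-0.04,0],[-0.03,0,-0.035,0],[-0.04,0,-0.03,0]]' 0.068
python3 -m pendant '[[-0.04,0,-0.02,0],[-0.04,0,0,0],[-0.02,-0.02,0,0],[0,0,0,0],[0,0,0,0]]'
python3 - <<'E'
from h import *
d,im=snap("wrist","w31.png"); 
import pickle; pickle.dump(d,open("w31.pkl","wb"))
snap("scene","c31.png");d,im=snap("side","s31.png"); crop(im,210,90,370,210,"s31c.png")
im=cv2.imread("pics/c31.png");crop(im,130,130,300,257,"c31c.png")
go([.5069,.1539,.1192],81.8)
E
```

```text
time: 48.87
position: [0.5671, 0.1455, 0.2691]
tcp_rot: [0.225, 3.13, 0.002]
wrist_force: [1.1, -0.0, 0.1]
opening: 0.068
time: 49.28
position: [0.6607, 0.1099, 0.2824]
tcp_rot: [-0.23, -3.131, 0.0]
wrist_force: [1.5, -1.4, 0.1]
opening: 0.068
t 49.43 pos [0.6595 0.1117 0.2838] jaw 81.73 open 0.0682 F [-0.3 -0.3  0.5]
tool shift mm [157.   19.8 164.7] rows>=3.9 turn deg -0.07 q6 -1.34
```

View pics/w31.png

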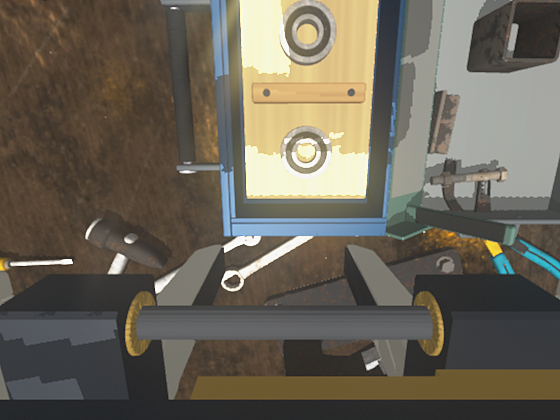

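View pics/s31c.png

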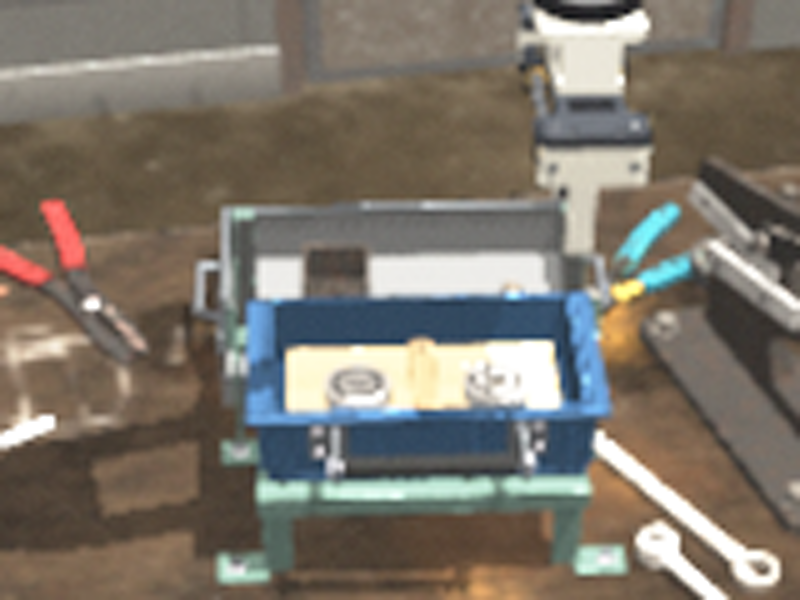

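View pics/c31c.png

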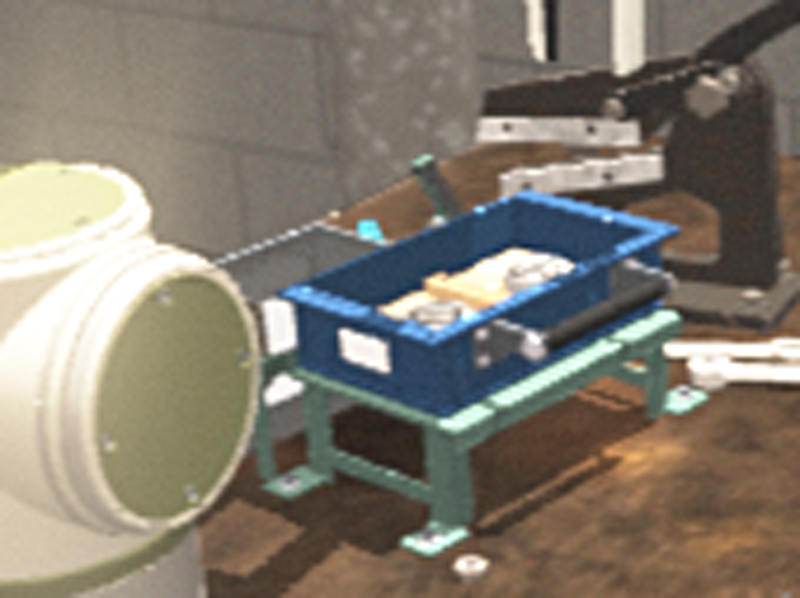

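Run:
```python
from h import *
im=cv2.imread("pics/w31.png"); crop(im,160,120,460,245,"w31c.png")
im=cv2.imread("pics/w15.png");
```

```text
(no output)
```

View pics/w31c.png

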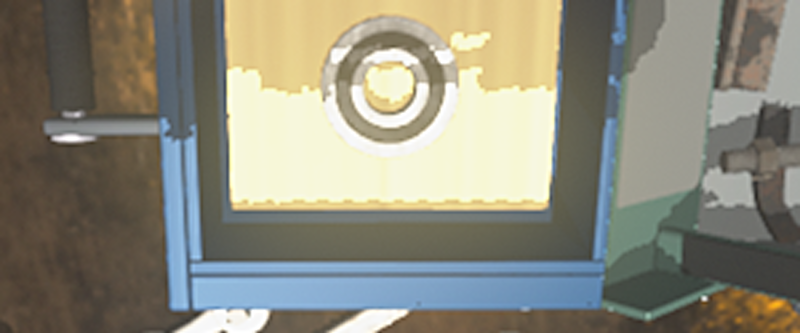

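```bash
python3 -m pendant '[[0,0,-0.02,0],[0,0,-0.02,0],[0,0,0,0],[0,0,0,0]]'
python3 - <<'E'
from h import *
go([.5069,.1539,.1192],81.8)
print(ticket.close_job())
E
```

```text
time: 49.77
position: [0.6603, 0.1121, 0.3263]
tcp_rot: [0.225, 3.129, 0.001]
wrist_force: [0.1, 0.8, 0.6]
opening: 0.0685
t 49.77 pos [0.6603 0.1121 0.3263] jaw 81.77 open 0.0685 F [0.1 0.8 0.6]
tool shift mm [158.6  19.2 206.5] rows>=5.0 turn deg -0.03 q6 -1.34
the job is handed in; nothing more can be done
None
```

The job is done and handed in at 49.8 s, with the gripper clear of everything.

- **Tipping:** I tipped the tote by its bar over the stop rail. It lay on the apron by itself when I let go. All three offcuts present (tube, one angle iron, bolt) went into the scrap tray. I then brought the tote back upright and pushed it against the rail with about 27 N before releasing it.
- **Packing:** Both plates present lie side by side flat on the floor. The separator lies on them with its batten up. The two bearings lie flat, one on each side of the batten.

**Last checks:**
- The final wrist, side and scene pictures show the packed tote upright on the shelf and the bearings flat beside the batten. They also show the tube, angle iron and bolt in the tray. The bolt rests on two hook-shaped fittings that were there from the start.
- I never moved the screwdriver, the marker or the blue and purple look-alikes. They had not moved in the last full bench view at 42.7 s, taken before the last bearing.
- The plates, separator and bearings touched down within about 1 mm of the expected heights, so the stack lies flat.

**What I could not confirm:** no picture showed the gap between the tote and the stop rail directly. My evidence is the push. Camera readings of the bar before and after tipping agree to about 0.5 mm, but they read about 2 mm lower in y (further from the rail) than the gripper did during the push. I put that down to calibration.

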